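# Demagnetise wheel bearings on the bench demagnetiser

### The arm

A 6-joint arm with a two-finger parallel gripper is mounted at the origin on the work surface. World frame = base frame: x ahead of the robot, y to its left, z up, the work surface at z = 0. Lengths are in m, angles in rad, forces in N, time in s.
With the tool pointing down it reaches from about 0.3 to 0.875 m from the base axis. Payload 4.2 kg.
Tool frame: the origin (TCP) lies at the very end of the fingers, on their centre line; the grasp point (between the pads) lies 19 mm behind it; z points along the fingers, y is the line along which they close (so a half turn about z gives the same grasp; the last joint's range is limited). The gripper opens to 85 mm and grips with 20 to 120 N. Pads are 22 mm wide; open, the fingers measure 114 mm over their backs; the gripper's body (76 mm by 85 mm) begins 54 mm behind the grasp point. The pads swing forward as they close: fully open they stand 13 mm farther back than shut.
Start: joints at [-1.283, 0.32, 1.565, -0, 1.257, -0.02], TCP at [0.174, -0.548, 0.231] pointing down, gripper open.
Joint ranges: [-3.11, 3.11], [-0.84, 2.01], [0.21, 2.61], [-1.34, 4.49], [0.05, 2.63], [-2.56, 2.56]. Speed limits (rad/s): [2.57, 2.57, 3.14, 3.14, 3.14, 3.14].

### API

Orientations are given as a rotation vector (axis times angle).
In Python, from plant import r, eyes, order gives the robot as it stands.
- The arm moves only by the tool jog_arm, never from a script. Its argument "rows" is a list of rows, each a list of 7 numbers: the shift along the tool's x, y, z in m, then the turn, a rotation vector about the tool's x, y, z in degrees, then the opening, from 0 (shut) to 1 (fully open). In form: [[tx, ty, tz, ax, ay, az, claw], ...]. A call has 1 to 20 rows; each row shifts and turns the commanded pose from where the row before left it, along the tool's axes as they then stand; what a row does not reach is not made up. A row lasts 1/12 s, in which the tool goes at most 41.7 mm and 7.16 degrees, less where a joint would pass 70% of its speed; a pose out of reach is approached as far as the arm can. A call with a gripper value outside its range is refused whole. The fingers move at their own pace and stop on an object; "squeeze" is the grip in N (left out, the last holds). Time passes only in rows, so rows that do not move let the fingers close. It gives the time, the measured TCP pose, the force, the opening and the grip force at its end, in the units of the state.
- r.read_state(): the state, without advancing time (a new reading comes with each control period).
- eyes.read_camera(name): name is "scene" or "side" or "wrist"; returns a dict with "img" (400x640x3 uint8, blue, green, red), "camera_matrix" (3x3 intrinsics, pixels), "D" ([k1, k2, p1, p2, k3] as OpenCV has them; the pictures are not rectified), "camera_from_world" (4x4, takes a point from world to camera coordinates). Camera axes: x right, y down, z forward; pixel columns grow to the right and rows downward; lengths in m; the calibration is good to about 2 mm. A picture is of the moment at which its call begins. There is no depth.
- order.finish_job(): hands the job in; it is judged then, once.
Trained networks look in a picture, given as the dict that the camera call returned (one of the last four; its "shot" number tells which), for a name from the list of things; names that differ only in an ending like _2 or _b are one class to them, and where a whole thing is asked for, a point or a joint stands for the part that bears it (a point fixed in the world has none). Each returns a list of dicts, best first, with "conf" (0 to 1); they miss things now and then, are a little off and sometimes report something else, mostly with a low value. They report only what shows in the picture. A call takes as long as a camera call. They do not tell look-alikes from the thing itself.
- eyes.trace(target, picture): "pixels" (400x640 bool, what is visible of it) and "position" ([column, row] in pixels, amid what is visible of it).
The state is a dict: "time_s": time; "joint_positions": joint angles; "qvel": joint speeds; "joint_torque": joint torques, N m; "eef_pos": TCP position; "tcp_rot": TCP orientation; "force": force on the tool from outside, world axes, zero at the start; "moment": the same for the moment, N m; "finger_gap": finger opening in m; "gripper_force": force on a finger pad.
Only numpy, scipy, OpenCV 4.12 (cv2) and the standard library are available. Lean on these libraries where they do the work, as an engineer would, in place of code of your own. Each camera call takes 0.05 s, during which the arm holds its last target. There are 200 camera calls.

### The job

Demagnetise all the ball bearings lying on the rubber mat: lay them flat, side by side, in the demagnetiser's sliding shuttle, drawn to its right-hand stop, turn the knob so that its pointer stands at the index tab of the ring around it, then slide the shuttle with the bearings under the coil head all the way to the left-hand stop. With the shuttle still there, turn the knob fully back to off; afterwards lay the bearings flat, side by side, in the grey parts tray and finish with the empty shuttle slid back to its right-hand stop and the knob off. Leave the other things on the bench where they are.

Things in the scene. Friction and masses are not known exactly. Their poses are not given: they have to be found in the camera images.
- bearing1_center (a point): sealed steel ball bearing, a plain disc 35 mm outside diameter and 14 mm thick (bore closed, about 60 g), at the start lying flat on the rubber mat (mat top 3 mm above the bench) at the robot's right, at least 55 mm from the next bearing (centre to centre); point at its centre, z is its axis (either face may be up). Two to four of the four bearings are present
- bearing2_center (a point): sealed steel ball bearing, a plain disc 35 mm outside diameter and 14 mm thick (bore closed, about 60 g), at the start lying flat on the rubber mat (mat top 3 mm above the bench) at the robot's right, at least 55 mm from the next bearing (centre to centre); point at its centre, z is its axis (either face may be up). Two to four of the four bearings are present
- bearing3_center (a point): sealed steel ball bearing, a plain disc 35 mm outside diameter and 14 mm thick (bore closed, about 60 g), at the start lying flat on the rubber mat (mat top 3 mm above the bench) at the robot's right, at least 55 mm from the next bearing (centre to centre); point at its centre, z is its axis (either face may be up). Two to four of the four bearings are present
- bearing4_center (a point): sealed steel ball bearing, a plain disc 35 mm outside diameter and 14 mm thick (bore closed, about 60 g), at the start lying flat on the rubber mat (mat top 3 mm above the bench) at the robot's right, at least 55 mm from the next bearing (centre to centre); point at its centre, z is its axis (either face may be up). Two to four of the four bearings are present
- shuttle_floor (a point): centre of the inner floor of the sliding tray (shuttle), aluminium with black lining; floor 28 mm above the bench, inside 104 (x) by 114 mm (y), rim 4 mm thick, only 6 mm high: four bearings fit 2 x 2 (e.g. x +-25, y +-33 mm), held by their upper half. Keep bearing centres within 45 mm (x), 50 mm (y) of this point. y is the way it slides, x points away from the robot, z up
- shuttle_handle (a point): the shuttle's handle, a black upright post 16 x 16 mm on the robot's side, 92 mm from the shuttle's middle line; point on the post's axis, 71 mm above the bench, 16 mm below the post's top (its free part runs from 31 to 87 mm above the bench). Free all round; axes as shuttle_floor
- shuttle (a joint): travel of the shuttle in m along its y axis (to the robot's left): 0 at the right-hand stop, 0.23 at the left-hand stop; about 2 N of friction, it stays where it is left. Midway it passes under the coil head; it starts 20 to 45 mm from the right-hand stop, partly under the head; at both stops its outside (122 mm long) is 24 mm clear of the head
- coil_head (a point): middle of the underside of the coil head, a grey and copper arm that reaches over the shuttle's path from behind and is open on the robot's side: 60 mm wide along the path, underside 65 mm, top 105 mm above the bench; it runs from 56 mm on the robot's side of this point (so the handle passes in front) to 77 mm behind it; axes as demag
- demag: the bench demagnetiser, grey, fixed: origin on the bench below the coil head; x away from the robot, y along the rail to the left, z up. Base 124 x 370 x 20 mm under the shuttle; behind it, x 64 to 185 mm, y -85 to 85 mm, stands the control box, 70 mm high, with the knob on top at x 130 mm, y 0
- knob_grip (a point): the black knob on the control box: point on its axis, 96 mm above the bench, in the upper half of its grip bar, which is 42 mm long (knob's x), 13 mm thick (y) and runs from a flat skirt (46 mm diameter, top 75 mm above the bench) up to 106 mm; x, y turn with the knob, the pointer (white line) is at the -x end of the bar
- knob_pointer (a point): the point just beyond the tip of the knob's white pointer, 30 mm from the axis, close above the box's top
- knob (a joint): angle of the knob in rad, growing clockwise seen from above: 0 is off (stop; pointer towards the robot, at the small white mark on the box), 3.6 the far stop; light friction (0.05 N m), it stays where it is left
- index_mark (a point): the index: where the pointer must stand, 30 mm from the knob's axis, at the bright raised metal tab (12 x 5 mm, 6 mm high) on the dark ring round the knob; it is set anew each time, between 1.0 and 2.7 rad clockwise of off. Bring point knob_pointer within 3.6 mm of it (0.12 rad)
- parts_tray_in (a point): the grey plastic parts tray at the robot's left, fixed: centre of its inner floor, 4 mm above the bench; inside 164 mm (x) by 124 mm (y), walls 4 mm thick, top of the walls 16 mm above the bench; x roughly away from the robot. Keep each bearing's centre within 75 mm (x) and 55 mm (y) of this point
- meter: bystander: multimeter, 160 x 80 x 37 mm, lying at the far left; origin under its centre
- bush: bystander: plain brass bush, a cylinder 32 mm diameter, 45 mm high, standing behind the mat; not to be demagnetised; origin under its centre
There are look-alikes about, which are no part of the job. Of the things shaped like the part that bears parts_tray_in, the grey one is meant.

How it is judged:
By the outcome, as a careful person would: the job done as asked, in the order asked, and still so for the second after the job is handed in, with the robot touching nothing.
Of bearing1, bearing2, bearing3, bearing4 only 2 to 4 are there at a start; the rules pass over those that are not, and their reading is None.
At some moment in a run one of bearing1, bearing2, bearing3, bearing4 may be knocked a few centimetres aside while the robot is not near it.
Once in a run the grip may slacken for a moment while it holds something.
It also fails if it takes over 210 s, if anything falls off the work surface, if the arm or the gripper's body presses on something with over 40 N, if the wrist force passes 120 N, or if a joint passes its speed limit or range.

## Working session

There is one attempt and no reset: what is moved stays moved. The work goes in short steps, Python scripts to look and compute and a tool call to move; the robot and the scene stay as the last step left them, time stands still between calls to the robot, and variables do not carry over. Pictures are saved under pics/ and viewed, at most 14 in all, crops included, and the job is handed in when it is done.

Besides the shell and the picture viewer there is one more tool, called as name(argument=value, ...) on one line, values as JSON. jog_arm: Moves the arm, as the interface text tells. Its arguments: {"type":"object","properties":{"rows":{"type":"array"},"squeeze":{"type":"number"}},"required":["rows"]}

```bash
ls; mkdir -p pics; cat > h.py <<'E'
import numpy as np, cv2
from scipy.spatial.transform import Rotation as R
from plant import r, eyes, order
def ray(p,px):
    q=cv2.undistortPoints(np.array([[px]],float),p["camera_matrix"],np.array(p["D"],float))[0,0]
    T=np.array(p["camera_from_world"]); Rm=T[:3,:3]; c=-Rm.T@T[:3,3]
    return c, Rm.T@np.array([q[0],q[1],1.])
def onz(p,px,z):
    c,d=ray(p,px); return c+d*(z-c[2])/d[2]
def proj(p,X):
    T=np.array(p["camera_from_world"])
    return cv2.projectPoints(np.array([X],float),cv2.Rodrigues(T[:3,:3])[0],T[:3,3],np.array(p["camera_matrix"],float),np.array(p["D"],float))[0].reshape(-1)
E
python3 - <<'E'
from h import *
s=r.read_state(); print(s)
zs=dict(bearing1_center=.017,shuttle_floor=.034,shuttle_handle=.071,coil_head=.105,knob_grip=.1,knob_pointer=.07,index_mark=.07,parts_tray_in=.01,meter=.037,bush=.04)
for cam in("scene","side"):
    p=eyes.read_camera(cam); cv2.imwrite(f"pics/{cam}0.png",p["img"])
    print(cam,"cam at",ray(p,[320,200])[0])
    for n,z in zs.items():
        for d in eyes.trace(n,p)[:6]:
            print(n,round(d["conf"],2),np.round(d["position"]),np.round(onz(p,d["position"],z),3),d["pixels"].sum())
E
```

```text
pics
{'time_s': 0.0, 'joint_positions': array([-1.28298801e+00,  3.20313496e-01,  1.56573132e+00,  1.67637419e-05,
        1.25740634e+00, -2.00295086e-02]), 'qvel': array([-0.00155978, -0.00080353,  0.00031854, -0.00044469,  0.00097223,
        0.00066843]), 'joint_torque': array([ 1.62052747e-03, -4.15523350e+01, -2.34160423e+01, -1.76080075e-04,
        8.33642000e-03,  2.75700359e-05]), 'eef_pos': array([ 0.17407088, -0.54749065,  0.23044957]), 'tcp_rot': array([-3.10263132e+00, -4.81352734e-01,  3.64666396e-04]), 'force': array([-0.8032579 , -0.36572274, -0.42437796]), 'moment': array([ 0.0022139 , -0.03123738,  0.00036433]), 'gripper_force': 0.0, 'finger_gap': 0.08544283800208233}
scene cam at [1.23091272 0.18957201 0.71617236]
bearing1_center 0.68 [298. 242.] [ 0.566 -0.009  0.017] 7844
shuttle_handle 0.65 [267. 221.] [ 0.566 -0.092  0.071] 1225
coil_head 0.96 [302. 237.] [0.634 0.021 0.105] 8048
knob_grip 0.59 [294. 247.] [0.664 0.01  0.1  ] 302
knob_pointer 0.59 [294. 248.] [0.641 0.002 0.07 ] 270
index_mark 0.72 [292. 255.] [0.663 0.005 0.07 ] 257
parts_tray_in 0.87 [432. 256.] [0.525 0.341 0.01 ] 2585
parts_tray_in 0.65 [454. 201.] [0.273 0.41  0.01 ] 1631
bush 0.69 [208. 253.] [ 0.681 -0.209  0.04 ] 273
side cam at [ 0.28617398 -0.93943851  1.16129893]
shuttle_floor 0.73 [342. 227.] [ 0.512 -0.106  0.034] 1220
shuttle_handle 0.92 [345. 228.] [ 0.513 -0.139  0.071] 1292
knob_grip 0.48 [374. 188.] [ 0.64  -0.015  0.1  ] 163
knob_grip 0.23 [371. 279.] [ 0.538 -0.349  0.1  ] 105
knob_pointer 0.71 [376. 185.] [0.66  0.023 0.07 ] 160
index_mark 0.36 [376. 301.] [ 0.542 -0.402  0.07 ] 138
parts_tray_in 0.9 [314. 140.] [0.503 0.36  0.01 ] 1145
parts_tray_in 0.72 [257. 144.] [0.278 0.379 0.01 ] 1049
meter 0.74 [369. 154.] [0.69  0.209 0.037] 709
meter 0.62 [343. 224.] [ 0.518 -0.098  0.037] 1258
bush 0.65 [398. 252.] [ 0.658 -0.24   0.04 ] 139
```

View pics/scene0.png

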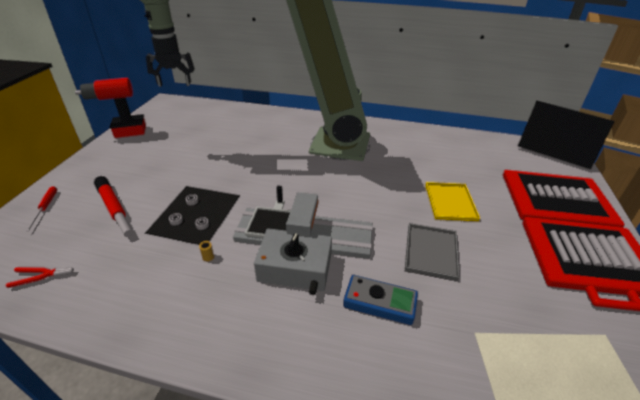

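View pics/side0.png

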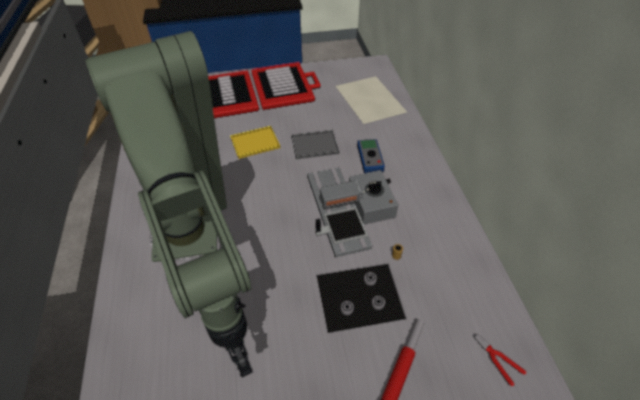

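Scene: three bearings on the mat at (192,200), (176,219) and (202,223). The brass bush at (207,251) is a bystander. The grey tray is at (432,252) and the yellow look-alike tray is at (453,201). Handle is at (279,195), knob at (294,246). In the side view the bearings are at (347,307), (378,302) and (370,278), and the grey tray is at (315,144). I'll triangulate these, then move above the mat.

```bash
cat >> h.py <<'E'
def tri(pa,a,pb,b):
    (c1,d1),(c2,d2)=ray(pa,a),ray(pb,b); d1=d1/np.linalg.norm(d1); d2=d2/np.linalg.norm(d2)
    st=np.linalg.lstsq(np.c_[d1,-d2],c2-c1,rcond=None)[0]; A,B=c1+st[0]*d1,c2+st[1]*d2
    return (A+B)/2,np.linalg.norm(A-B)
def pose():
    s=r.read_state(); return np.array(s["eef_pos"]),R.from_rotvec(s["tcp_rot"])
def yaw(Q): x=Q.as_matrix()[:,0]; return np.degrees(np.arctan2(x[1],x[0]))
def down(y): return R.from_euler("z",y,degrees=True)*R.from_euler("x",180,degrees=True)
def shift(P,Q,X,y):
    "tool-frame shift (in frame Q) and rotvec deg to reach X, yaw y, pointing down"
    return np.round(1000*Q.inv().apply(np.array(X)-P),1),np.round(np.degrees((Q.inv()*down(y)).as_rotvec()),1)
E
python3 - <<'E'
from h import *
a=eyes.read_camera("scene");b=eyes.read_camera("side")
for n,u,v in[("b1",(192,200),(370,278)),("b1?",(192,200),(347,307)),("b2",(176,219),(378,302)),("b2?",(176,219),(347,307)),("b3",(202,223),(370,278)),("b3?",(202,223),(378,302)),("handle top",(279,187),(318,221)),("knob",(294,238),(376,185)),
 ("tray",(432,252),(315,144))]:
    X,e=tri(a,u,b,v); print(n,np.round(X,3),round(e,4))
for n,z in(("b",.017),):
    for q in((192,200),(176,219),(202,223)): print(onz(a,q,z).round(3))
    for q in((347,307),(378,302),(370,278)): print(onz(b,q,z).round(3))
# rail far ends / tray corners
for q in((408,224),(457,231),(459,278),(405,271)): print("tray corner",onz(a,q,.016).round(3))
P,Q=pose(); print(yaw(Q),shift(P,Q,[.5,-.3,.3],0))
w=eyes.read_camera("wrist"); print(Q.inv().apply(ray(w,[320,200])[0]-P),Q.inv().apply(ray(w,[320,200])[1]),w["camera_matrix"][0][0], Q.inv().apply(ray(w,[320,300])[1]))
for p,n in((a,"scene"),(b,"side")):
  for d in eyes.trace("demag",p)[:1]:
    m=d["pixels"].astype(np.uint8); print(n,d["conf"],d["position"],m.sum())
E
```

```text
b1 [ 0.54  -0.325  0.072] 0.0095
b1? [ 0.467 -0.374  0.009] 0.0004
b2 [ 0.559 -0.376  0.01 ] 0.0013
b2? [ 0.496 -0.384 -0.022] 0.0689
b3 [ 0.557 -0.294  0.011] 0.0011
b3? [ 0.548 -0.336 -0.025] 0.0601
handle top [ 0.433 -0.102  0.083] 0.0029
knob [ 0.645 -0.     0.103] 0.0133
tray [0.505 0.343 0.004] 0.0001
[ 0.475 -0.367  0.017]
[ 0.565 -0.37   0.017]
[ 0.562 -0.29   0.017]
[ 0.466 -0.378  0.017]
[ 0.558 -0.38   0.017]
[ 0.556 -0.298  0.017]
tray corner [0.422 0.274 0.016]
tray corner [0.418 0.41  0.016]
tray corner [0.59  0.405 0.016]
tray corner [0.599 0.274 0.016]
17.635995886908777 (array([ 385.6, -137.6,  -68.7]), array([ 0. , -0. , 17.6]))
[ 0.0730843  -0.00040578 -0.14294777] [-0.27512871  0.00441114  0.9614385 ] 302.0224263400974 [-0.59330355  0.00427943  0.86756928]
scene 0.65 [297.1, 241.4] 7895
side 0.64 [347.5, 204.5] 5210
```

jog_arm(rows=[[0, 0, 0, 0, 0, 5.9, 1], [0, 0, 0, 0, 0, 5.9, 1], [0, 0, 0, 0, 0, 5.8, 1], [0.0233, -0.0249, -0.005, 0, 0, 0, 1], [0.0233, -0.0249, -0.005, 0, 0, 0, 1], [0.0233, -0.0249, -0.005, 0, 0, 0, 1], [0.0233, -0.0249, -0.005, 0, 0, 0, 1], [0.0233, -0.0249, -0.005, 0, 0, 0, 1], [0.0233, -0.0249, -0.005, 0, 0, 0, 1], [0.0233, -0.0249, -0.005, 0, 0, 0, 1], [0.0233, -0.0249, -0.005, 0, 0, 0, 1], [0.0233, -0.0249, -0.005, 0, 0, 0, 1], [0.0233, -0.0249, -0.005, 0, 0, 0, 1], [0.0233, -0.0249, -0.005, 0, 0, 0, 1], [0.0233, -0.0249, -0.005, 0, 0, 0, 1], [0.0233, -0.0249, -0.005, 0, 0, 0, 1], [0.0233, -0.0249, -0.005, 0, 0, 0, 1], [0, 0, 0, 0, 0, 0, 1]])

```text
time_s: 2.85
eef_pos: [0.504, -0.1954, 0.3021]
tcp_rot: [-3.14, -0.009, -0.006]
force: [0.5, -0.8, 0.5]
finger_gap: 0.0852
gripper_force: 0.0
```

```bash
python3 - <<'E'
from h import *
p=eyes.read_camera("wrist"); cv2.imwrite("pics/w1.png",p["img"])
zs=dict(bearing1_center=.017,shuttle_floor=.028,shuttle_handle=.087,coil_head=.105,demag=.07,knob_grip=.106,knob_pointer=.07,index_mark=.076,bush=.045)
for n,z in zs.items():
    for d in eyes.trace(n,p)[:4]:
        print(n,round(d["conf"],2),np.round(d["position"]),np.round(onz(p,d["position"],z),3),d["pixels"].sum())
E
```

```text
shuttle_floor 0.84 [247. 155.] [ 0.523 -0.095  0.028] 8253
shuttle_handle 0.73 [248. 155.] [ 0.53  -0.111  0.087] 8239
shuttle_handle 0.56 [392. 126.] [ 0.564 -0.279  0.087] 551
shuttle_handle 0.16 [345.  42.] [ 0.652 -0.222  0.087] 734
coil_head 0.62 [175. 125.] [ 0.565 -0.036  0.105] 40784
coil_head 0.6 [343.  44.] [ 0.647 -0.219  0.105] 739
demag 0.96 [173. 127.] [ 0.561 -0.017  0.07 ] 41114
demag 0.16 [142.  49.] [0.649 0.008 0.07 ] 1800
knob_grip 0.92 [140.  44.] [ 0.646 -0.011  0.106] 1787
knob_grip 0.73 [248. 153.] [ 0.535 -0.115  0.106] 8214
knob_pointer 0.88 [144.  48.] [0.649 0.005 0.07 ] 1724
index_mark 0.95 [163.  49.] [ 0.647 -0.019  0.076] 1282
bush 0.62 [344.  43.] [ 0.66  -0.224  0.045] 786
```

View pics/w1.png

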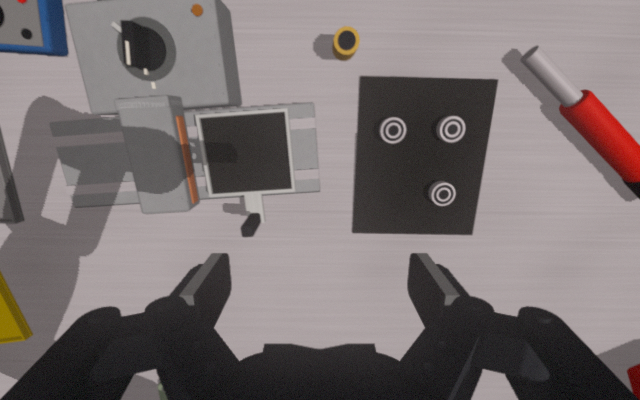

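The wrist view shows three bearings at (392,130), (452,128) and (442,194). The shuttle lining is centred at (247,153), the handle top is at (250,228) and the knob at (140,44). The bush is at (345,41). I'll take a close crop of the knob and work out the demagnetiser pose.

```bash
python3 - <<'E'
from h import *
p=eyes.read_camera("wrist")
c=p["img"][0:120,60:260]; cv2.imwrite("pics/k1.png",cv2.resize(c,None,fx=4,fy=4,interpolation=cv2.INTER_CUBIC))
for q in((392,130),(452,128),(442,194)): print("b",onz(p,q,.024).round(4))
C=np.array([onz(p,q,.028) for q in((197,113),(286,108),(293,189),(207,196))]); print(C.round(3),C.mean(0))
for i in range(4):
    d=C[(i+1)%4]-C[i]; print(np.linalg.norm(d).round(3),np.degrees(np.arctan2(d[1],d[0])).round(1))
# control box top edges z=.07
B=[onz(p,q,.07) for q in((93,110),(238,103),(222,0),(68,3))]
for i in range(4):
    d=B[(i+1)%4]-B[i]; print("box",B[i].round(3),np.linalg.norm(d).round(3),np.degrees(np.arctan2(d[1],d[0])).round(1))
print("white mark",onz(p,(152,85),.07),"ring centre",onz(p,(143,46),.074), "handle",onz(p,(248,233),.087))
E
```

```text
b [ 0.5512 -0.2988  0.024 ]
b [ 0.554  -0.3805  0.024 ]
b [ 0.4612 -0.3772  0.024 ]
[[ 0.574 -0.038  0.028]
 [ 0.58  -0.156  0.028]
 [ 0.47  -0.163  0.028]
 [ 0.46  -0.039  0.028]] [ 0.52077447 -0.09905112  0.028     ]
0.119 -87.1
0.11 -176.6
0.124 94.7
0.114 0.7
box [0.578 0.071 0.07 ] 0.175 -87.8
box [ 0.585 -0.104  0.07 ] 0.108 5.2
box [ 0.692 -0.094  0.07 ] 0.171 90.2
box [0.692 0.077 0.07 ] 0.114 -177.2
white mark [ 0.60547323 -0.00472397  0.07      ] ring centre [ 0.6462869  -0.00270408  0.074     ] handle [ 0.42686905 -0.10917623  0.087     ]
```

View pics/k1.png

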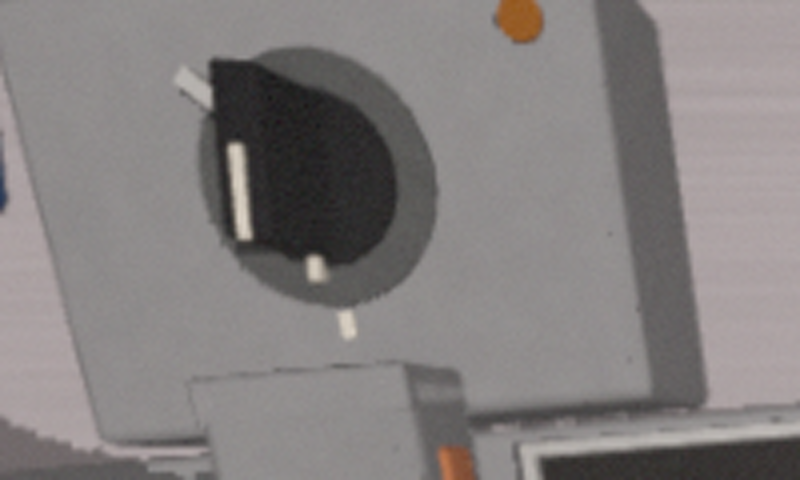

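The index tab is at (108,22) in the wrist picture, and the knob pointer is at the off mark. Demag yaw is about 2.5°, with its origin near (0.516, -0.007). Next I'll go to the handle and draw the shuttle to the right-hand stop.

jog_arm(rows=[[0, 0, 0, 0, 0, -2.5, 0.6], [-0.019, -0.0222, 0.01, 0, 0, 0, 0.6], [-0.019, -0.0222, 0.01, 0, 0, 0, 0.6], [-0.019, -0.0222, 0.01, 0, 0, 0, 0.6], [-0.019, -0.0222, 0.01, 0, 0, 0, 0.6], [0, 0, 0.03, 0, 0, 0, 0.6], [0, 0, 0.03, 0, 0, 0, 0.6], [0, 0, 0.03, 0, 0, 0, 0.6], [0, 0, 0.03, 0, 0, 0, 0.6], [0, 0, 0.03, 0, 0, 0, 0.6], [0, 0, 0.03, 0, 0, 0, 0.6], [0, 0, 0.027, 0, 0, 0, 0.6], [0, 0, 0, 0, 0, 0, 0.6], [0, 0, 0, 0, 0, 0, 0], [0, 0, 0, 0, 0, 0, 0], [0, 0, 0, 0, 0, 0, 0], [0, 0, 0, 0, 0, 0, 0], [0, 0, 0, 0, 0, 0, 0]], squeeze=30)

```text
time_s: 4.9
eef_pos: [0.421, -0.114, 0.0558]
tcp_rot: [3.14, 0.07, 0.004]
force: [-2.1, 2.5, 7.3]
finger_gap: 0.0147
gripper_force: 31.2
```

```bash
python3 - <<'E'
from h import *
P,Q=pose(); print(P.round(4),yaw(Q),r.read_state()["joint_positions"].round(2))
E
```

```text
[ 0.421  -0.114   0.0558] 2.5412149116760796 [-0.29  0.31  2.11 -0.    0.72  1.24]
```

jog_arm(rows=[[0, 0.003, 0, 0, 0, 0, 0], [0, 0.003, 0, 0, 0, 0, 0], [0, 0.003, 0, 0, 0, 0, 0], [0, 0.003, 0, 0, 0, 0, 0], [0, 0.003, 0, 0, 0, 0, 0], [0, 0.002, 0, 0, 0, 0, 0], [0, 0.002, 0, 0, 0, 0, 0], [0, 0, 0, 0, 0, 0, 0]])

```text
time_s: 5.57
eef_pos: [0.422, -0.1288, 0.0558]
tcp_rot: [-3.134, -0.062, -0.004]
force: [2.4, 24.1, 10.6]
finger_gap: 0.015
gripper_force: 32.2
```

jog_arm(rows=[[0, -0.004, 0, 0, 0, 0, 0], [0, 0, 0, 0, 0, 0, 0.5], [0, 0, 0, 0, 0, 0, 0.5], [0, 0, 0, 0, 0, 0, 0.5], [0, 0, -0.03, 0, 0, 0, 0.5], [0, 0, -0.03, 0, 0, 0, 0.5], [0, 0, -0.016, 0, 0, -6.92, 0.7], [0, 0, -0.016, 0, 0, -6.92, 0.7], [0, 0, -0.016, 0, 0, -6.92, 0.7], [0, 0, -0.016, 0, 0, -6.92, 0.7], [0, 0, -0.016, 0, 0, -6.92, 0.7], [0, 0, -0.016, 0, 0, -6.92, 0.7], [0, 0, -0.016, 0, 0, -6.92, 0.7], [0, 0, -0.016, 0, 0, -6.92, 0.7], [0, 0, -0.016, 0, 0, -6.92, 0.7], [0, 0, -0.016, 0, 0, -6.92, 0.7], [0, 0, -0.016, 0, 0, -6.92, 0.7], [0, 0, -0.016, 0, 0, -6.92, 0.7], [0, 0, -0.016, 0, 0, -6.92, 0.7], [0, 0, 0, 0, 0, 0, 0.7]])

```text
time_s: 7.23
eef_pos: [0.4225, -0.1297, 0.3253]
tcp_rot: [2.167, 2.266, 0.004]
force: [0.5, 0.1, 0.2]
finger_gap: 0.0598
gripper_force: 0.0
```

```bash
python3 - <<'E'
from h import *
P,Q=pose(); print(P.round(4),yaw(Q),r.read_state()["joint_positions"].round(2))
X=[.461,-.375,.30]; print(shift(P,Q,[.52,-.3,.29],92.5))
E
```

```text
[ 0.4225 -0.1297  0.3253] 92.56668297815379 [-0.32  0.05  1.67 -0.    1.41 -0.37]
(array([-174.4,   89.6,   36.3]), array([0.4, 0.2, 0.1]))
```

jog_arm(rows=[[-0.032, 0.015, 0.01, 0, 0, 0, 0.7], [-0.032, 0.015, 0.01, 0, 0, 0, 0.7], [-0.032, 0.015, 0.01, 0, 0, 0, 0.7], [-0.032, 0.015, 0.01, 0, 0, 0, 0.7], [-0.032, 0.015, 0.01, 0, 0, 0, 0.7], [-0.032, 0.015, 0.01, 0, 0, 0, 0.7], [0, 0, 0, 0, 0, 0, 0.7], [0, 0, 0, 0, 0, 0, 0.7]])

```text
time_s: 7.9
eef_pos: [0.5188, -0.318, 0.2593]
tcp_rot: [-2.175, -2.261, 0.001]
force: [0.1, 0.0, 0.4]
finger_gap: 0.0596
gripper_force: 0.0
```

```bash
cat >> h.py <<'E'
def bearings(p,z=.017,lo=.25):
    "network detections + HoughCircles-free: bright rings on dark"
    for d in eyes.trace("bearing1_center",p)[:6]:
        if d["conf"]>lo: print("b",round(d["conf"],2),np.round(d["position"],1),onz(p,d["position"],z).round(4),d["pixels"].sum())
E
python3 - <<'E'
from h import *
p=eyes.read_camera("wrist"); cv2.imwrite("pics/w2.png",p["img"])
P,Q=pose(); print(P.round(4),yaw(Q))
bearings(p)
for d in eyes.trace("shuttle_floor",p)[:2]: print(d["conf"],d["position"],onz(p,d["position"],.03))
E
```

```text
[ 0.5187 -0.3169  0.2606] 92.30612667238489
b 0.65 [332.8  30.3] [ 0.5285 -0.1527  0.017 ] 7827
0.85 [325.4, 26.5] [ 0.5197915  -0.15238527  0.03      ]
```

View pics/w2.png

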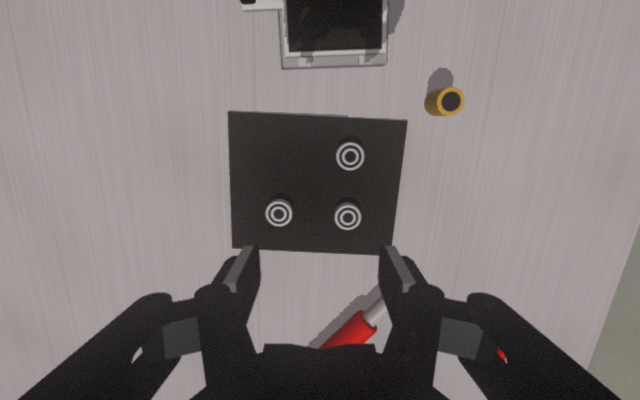

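The wrist view shows the three bearings at (350,156), (348,216) and (279,213), with the shuttle now at its right-hand stop. The network misses the bearings, so I'll use OpenCV's circle finder instead.

```bash
cat >> h.py <<'E'
def circles(p,z,r0=9,r1=16,roi=None):
    "bearing ring centres (world) at top-face height z"
    g=cv2.cvtColor(p["img"],cv2.COLOR_BGR2GRAY); c=cv2.HoughCircles(g,cv2.HOUGH_GRADIENT,1,25,param1=120,param2=16,minRadius=r0,maxRadius=r1)
    for x,y,rad in ([] if c is None else c[0]): print("c",x,y,rad,onz(p,(x,y),z).round(4))
E
python3 - <<'E'
from h import *
p=eyes.read_camera("wrist"); circles(p,.017)
for q in((350,156),(348,216),(279,213)): print(onz(p,q,.017).round(4))
for q in((288,52),(382,49)): print("floor corner",onz(p,q,.028).round(4))
for q in((283,69),(387,65)): print("outer corner",onz(p,q,.034).round(4))
E
```

```text
c 346.5 217.5 13.0 [ 0.56   -0.3779  0.017 ]
c 348.5 157.5 13.4 [ 0.557  -0.2963  0.017 ]
c 277.5 213.5 10.2 [ 0.4661 -0.3761  0.017 ]
c 448.5 103.5 9.4 [ 0.6753 -0.2247  0.017 ]
[ 0.5588 -0.2943  0.017 ]
[ 0.5619 -0.3756  0.017 ]
[ 0.4682 -0.3753  0.017 ]
floor corner [ 0.4786 -0.1776  0.028 ]
floor corner [ 0.5855 -0.1699  0.028 ]
outer corner [ 0.4738 -0.1966  0.034 ]
outer corner [ 0.5917 -0.1873  0.034 ]
```

jog_arm(rows=[[0.01, 0.02, 0, 0, 0, 0, 0.7], [0.01, 0.02, 0, 0, 0, 0, 0.7], [0, 0, 0.035, 0, 0, 0, 0.7], [0, 0, 0.035, 0, 0, 0, 0.7], [0, 0, 0.035, 0, 0, 0, 0.7], [0, 0, 0.035, 0, 0, 0, 0.7], [0, 0, 0.035, 0, 0, 0, 0.7], [0, 0, 0.035, 0, 0, 0, 0.7], [0, 0, 0.025, 0, 0, 0, 0.7], [0, 0, 0.012, 0, 0, 0, 0.7], [0, 0, 0.007, 0, 0, 0, 0.7], [0, 0, 0, 0, 0, 0, 0.7], [0, 0, 0, 0, 0, 0, 0.7], [0, 0, 0, 0, 0, 0, 0.2], [0, 0, 0, 0, 0, 0, 0.2], [0, 0, 0, 0, 0, 0, 0.2], [0, 0, 0, 0, 0, 0, 0.2], [0, 0, 0, 0, 0, 0, 0.2]], squeeze=50)

```text
time_s: 9.6
eef_pos: [0.5594, -0.2956, 0.0106]
tcp_rot: [2.17, 2.267, 0.001]
force: [-1.8, 0.3, 5.5]
finger_gap: 0.0322
gripper_force: 49.0
```

jog_arm(rows=[[0, 0, -0.02, 0, 0, 0, 0.2], [0, 0, -0.035, 0, 0, 0, 0.2], [0, 0, -0.035, 0, 0, 0, 0.2], [0, 0, -0.035, 0, 0, 0, 0.2], [0, 0, -0.02, 0, 0, 0, 0.2], [0.03, -0.006, 0, 0, 0, 0, 0.2], [0.03, -0.006, 0, 0, 0, 0, 0.2], [0.03, -0.006, 0, 0, 0, 0, 0.2], [0.03, -0.006, 0, 0, 0, 0, 0.2], [0.03, -0.006, 0, 0, 0, 0, 0.2], [0.03, -0.006, 0, 0, 0, 0, 0.2], [0.03, -0.006, 0, 0, 0, 0, 0.2], [0, 0, 0, 0, 0, 0, 0.2], [0, 0, 0, 0, 0, 0, 0.2]])

```text
time_s: 10.77
eef_pos: [0.5072, -0.086, 0.1543]
tcp_rot: [2.168, 2.271, 0.001]
force: [-0.5, -0.3, -1.6]
finger_gap: 0.0317
gripper_force: 49.7
```

```bash
python3 - <<'E'
from h import *
p=eyes.read_camera("wrist"); cv2.imwrite("pics/w3.png",p["img"])
s=r.read_state();P,Q=pose(); print(P.round(4),yaw(Q),s["finger_gap"],s["gripper_force"])
E
```

```text
[ 0.5077 -0.087   0.1542] 92.56771118927597 0.03184025493745896 49.74212944507599
```

View pics/w3.png

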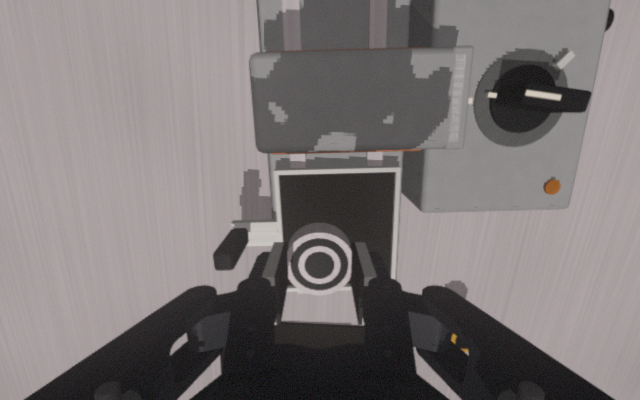

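The bearing is held at (319,265). The shuttle's left inner corners are at (281,175) and (393,171), and the index tab is at (566,60) with the knob skirt centred at (521,97).

```bash
python3 - <<'E'
from h import *
p=eyes.read_camera("wrist")
a,b=onz(p,(281,175),.028),onz(p,(393,171),.028); print(a.round(4),b.round(4),np.linalg.norm(a-b),np.degrees(np.arctan2(*(b-a)[[1,0]])))
a2,b2=onz(p,(274,169),.034),onz(p,(400,166),.034); print(a2.round(4),b2.round(4),np.linalg.norm(a2-b2),np.degrees(np.arctan2(*(b2-a2)[[1,0]])))
print("right inner",onz(p,(277,322),.031).round(4),onz(p,(362,322),.031).round(4))
k=onz(p,(519,97),.074);t=onz(p,(566,60),.076);m=onz(p,(471,100),.07);print("knob",k,"tab",t,"mark",m,"head",onz(p,(452,148),.105).round(4),onz(p,(259,150),.105).round(4))
f=lambda v:np.degrees(np.arctan2(v[1],v[0]))
print("tab cw from off",(f(m-k)-f(t-k))%360, f(m-k),np.linalg.norm((t-k)[:2]))
g=cv2.cvtColor(p["img"],cv2.COLOR_BGR2GRAY)[40:160,460:600]
c=cv2.HoughCircles(g,cv2.HOUGH_GRADIENT,1,40,param1=100,param2=15,minRadius=30,maxRadius=55); print(c)
E
```

```text
[ 0.4738 -0.0697  0.028 ] [ 0.5748 -0.0615  0.028 ] 0.10129301271320358 4.623271903915205
[ 0.4683 -0.0634  0.034 ] [ 0.5789 -0.0558  0.034 ] 0.11083877716544203 3.929183667056139
right inner [ 0.4713 -0.2253  0.031 ] [ 0.56   -0.2215  0.031 ]
knob [0.64618309 0.00336703 0.074     ] tab [0.67213533 0.02869575 0.076     ] mark [ 6.14248497e-01 -1.65175835e-04  7.00000000e-02] head [ 0.5906 -0.0316  0.105 ] [ 0.4687 -0.0384  0.105 ]
tab cw from off 142.0082977806712 -173.6883184832237 0.0362638007559688
[[[56.5 61.5 44.4]]]
```

jog_arm(rows=[[0, 0.005, 0.03, 0, 0, 0, 0.2], [0, 0, 0.035, 0, 0, 0, 0.2], [0, 0, 0.035, 0, 0, 0, 0.2], [0, 0, 0.009, 0, 0, 0, 0.2], [0, 0, 0.005, 0, 0, 0, 0.2], [0, 0, 0.003, 0, 0, 0, 0.2], [0, 0, 0, 0, 0, 0, 0.2], [0, 0, 0, 0, 0, 0, 0.2]])

```text
time_s: 11.53
eef_pos: [0.5137, -0.0873, 0.0378]
tcp_rot: [2.171, 2.267, 0.003]
force: [-0.2, 0.1, -0.7]
finger_gap: 0.0318
gripper_force: 49.9
```

jog_arm(rows=[[0, 0, 0.0015, 0, 0, 0, 0.2], [0, 0, 0.001, 0, 0, 0, 0.2], [0, 0, 0, 0, 0, 0, 0.2], [0, 0, 0, 0, 0, 0, 0.52], [0, 0, 0, 0, 0, 0, 0.52], [0, 0, 0, 0, 0, 0, 0.52], [0, 0, -0.01, 0, 0, 0, 0.52], [0, 0, -0.03, 0, 0, 0, 0.52], [0, 0, -0.04, 0, 0, 0, 0.52], [0, 0, -0.04, 0, 0, 0, 0.6], [-0.0365, 0.004, 0, 0, 0, 0, 0.7], [-0.0365, 0.004, 0, 0, 0, 0, 0.7], [-0.0365, 0.004, 0, 0, 0, 0, 0.7], [-0.0365, 0.004, 0, 0, 0, 0, 0.7], [-0.0365, 0.004, 0, 0, 0, 0, 0.7], [-0.0365, 0.004, 0, 0, 0, 0, 0.7], [-0.0365, 0.004, 0, 0, 0, 0, 0.7], [-0.0365, 0.004, 0, 0, 0, 0, 0.7], [0, 0, 0, 0, 0, 0, 0.7], [0, 0, 0, 0, 0, 0, 0.7]])

```text
time_s: 13.2
eef_pos: [0.5566, -0.3788, 0.1537]
tcp_rot: [-2.175, -2.266, -0.0]
force: [-0.2, 0.4, 0.0]
finger_gap: 0.0595
gripper_force: 0.0
```

```bash
python3 - <<'E'
from h import *
p=eyes.read_camera("wrist"); cv2.imwrite("pics/w4.png",p["img"])
P,Q=pose(); print(P.round(4),yaw(Q)); circles(p,.017,14,26)
for X in([.559,-.377,.017],[.5137,-.0873,.042]): print(proj(p,X).round())
E
```

```text
[ 0.5565 -0.3772  0.1537] 92.42489737906361
c 224.5 184.5 19.6 [ 0.4676 -0.3747  0.017 ]
c 321.5 191.5 14.35 [ 0.56   -0.3778  0.017 ]
c 470.5 7.5 14.5 [ 0.6754 -0.2173  0.017 ]
[320. 191.]
[ 268. -247.]
```

View pics/w4.png

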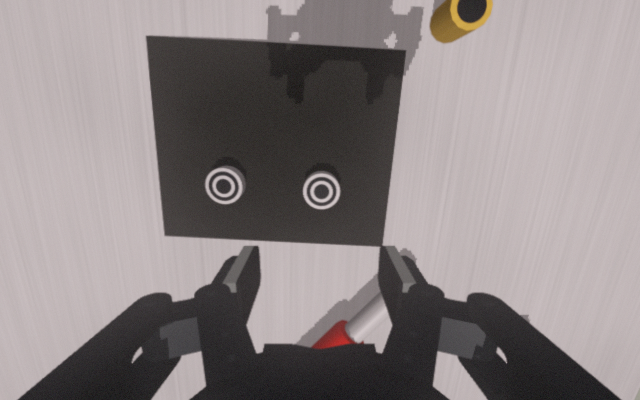

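Two bearings remain on the mat, at (321,191) and (224,185). I'll pick the right-hand one.

jog_arm(rows=[[0, 0.0035, 0.03, 0, 0, 0, 0.7], [0, 0, 0.035, 0, 0, 0, 0.7], [0, 0, 0.035, 0, 0, 0, 0.7], [0, 0, 0.025, 0, 0, 0, 0.7], [0, 0, 0.012, 0, 0, 0, 0.7], [0, 0, 0.007, 0, 0, 0, 0.7], [0, 0, 0, 0, 0, 0, 0.7], [0, 0, 0, 0, 0, 0, 0.2], [0, 0, 0, 0, 0, 0, 0.2], [0, 0, 0, 0, 0, 0, 0.2], [0, 0, 0, 0, 0, 0, 0.2], [0, 0, 0, 0, 0, 0, 0.2]])

```text
time_s: 14.25
eef_pos: [0.5616, -0.3777, 0.0125]
tcp_rot: [2.17, 2.266, 0.001]
force: [-0.3, 1.9, 5.9]
finger_gap: 0.0313
gripper_force: 49.0
```

jog_arm(rows=[[0, 0, -0.02, 0, 0, 0, 0.2], [0, 0, -0.035, 0, 0, 0, 0.2], [0, 0, -0.035, 0, 0, 0, 0.2], [0, 0, -0.02, 0, 0, 0, 0.2], [0.0367, -0.002, 0, 0, 0, 0, 0.2], [0.0367, -0.002, 0, 0, 0, 0, 0.2], [0.0367, -0.002, 0, 0, 0, 0, 0.2], [0.0367, -0.002, 0, 0, 0, 0, 0.2], [0.0367, -0.002, 0, 0, 0, 0, 0.2], [0.0367, -0.002, 0, 0, 0, 0, 0.2], [0.0367, -0.002, 0, 0, 0, 0, 0.2], [0, 0, 0, 0, 0, 0, 0.2], [0, 0, 0, 0, 0, 0, 0.2]])

```text
time_s: 15.33
eef_pos: [0.5354, -0.1194, 0.1208]
tcp_rot: [2.168, 2.272, 0.001]
force: [0.8, -0.4, -0.3]
finger_gap: 0.0316
gripper_force: 49.7
```

```bash
python3 - <<'E'
from h import *
p=eyes.read_camera("wrist"); cv2.imwrite("pics/w5.png",p["img"])
P,Q=pose(); print(P.round(4),yaw(Q)); circles(p,.042,16,36)
print(proj(p,[.5137,-.0873,.042]).round())
E
```

```text
[ 0.5358 -0.1207  0.1207] 92.59007795437195
c 291.5 167.5 23.6 [ 0.5146 -0.0864  0.042 ]
c 318.5 252.5 32.1 [ 0.5378 -0.1545  0.042 ]
c 518.5 40.5 35.4 [0.6643 0.0066 0.042 ]
c 254.5 154.5 17.6 [ 0.4874 -0.0781  0.042 ]
[290. 169.]
```

View pics/w5.png

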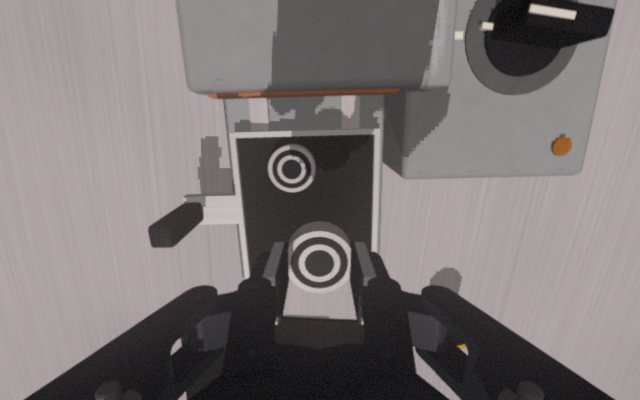

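The first bearing lies flat in the shuttle at (291,168) and the second is held above its slot.

jog_arm(rows=[[0, 0, 0.03, 0, 0, 0, 0.2], [0, 0, 0.03, 0, 0, 0, 0.2], [0, 0, 0.015, 0, 0, 0, 0.2], [0, 0, 0.006, 0, 0, 0, 0.2], [0, 0, 0.003, 0, 0, 0, 0.2], [0, 0, 0, 0, 0, 0, 0.2], [0, 0, 0, 0, 0, 0, 0.52], [0, 0, 0, 0, 0, 0, 0.52], [0, 0, 0, 0, 0, 0, 0.52], [0, 0, -0.01, 0, 0, 0, 0.52], [0, 0, -0.03, 0, 0, 0, 0.52], [0, 0, -0.04, 0, 0, 0, 0.52], [0, 0, -0.035, 0, 0, 0, 0.6], [0, 0, 0, 0, 0, 0, 0.7]])

```text
time_s: 16.55
eef_pos: [0.5399, -0.1222, 0.1589]
tcp_rot: [2.163, 2.259, 0.012]
force: [2.6, 0.6, -0.5]
finger_gap: 0.0594
gripper_force: 0.0
```

jog_arm(rows=[[-0.0359, -0.0114, 0, 0, 0, 0, 0.7], [-0.0359, -0.0114, 0, 0, 0, 0, 0.7], [-0.0359, -0.0114, 0, 0, 0, 0, 0.7], [-0.0359, -0.0114, 0, 0, 0, 0, 0.7], [-0.0359, -0.0114, 0, 0, 0, 0, 0.7], [-0.0359, -0.0114, 0, 0, 0, 0, 0.7], [-0.0359, -0.0114, 0, 0, 0, 0, 0.7], [0, 0, 0, 0, 0, 0, 0.7], [0, 0, 0, 0, 0, 0, 0.7]])

```text
time_s: 17.3
eef_pos: [0.4659, -0.3773, 0.1511]
tcp_rot: [2.176, 2.265, 0.0]
force: [-0.1, -0.0, -0.7]
finger_gap: 0.0598
gripper_force: 0.0
```

```bash
python3 - <<'E'
from h import *
p=eyes.read_camera("wrist"); cv2.imwrite("pics/w6.png",p["img"])
P,Q=pose(); print(P.round(4),yaw(Q)); circles(p,.017,14,26)
print(proj(p,[.4672,-.375,.017]).round())
E
```

```text
[ 0.4662 -0.3759  0.151 ] 92.39329281312067
c 318.5 191.5 14.9 [ 0.4665 -0.3759  0.017 ]
c 587.5 11.5 19.6 [ 0.6815 -0.2143  0.017 ]
[319. 191.]
```

jog_arm(rows=[[0, 0, 0.03, 0, 0, 0, 0.7], [0, 0, 0.035, 0, 0, 0, 0.7], [0, 0, 0.035, 0, 0, 0, 0.7], [0, 0, 0.025, 0, 0, 0, 0.7], [0, 0, 0.011, 0, 0, 0, 0.7], [0, 0, 0.005, 0, 0, 0, 0.7], [0, 0, 0, 0, 0, 0, 0.7], [0, 0, 0, 0, 0, 0, 0.2], [0, 0, 0, 0, 0, 0, 0.2], [0, 0, 0, 0, 0, 0, 0.2], [0, 0, 0, 0, 0, 0, 0.2], [0, 0, 0, 0, 0, 0, 0.2]])

```text
time_s: 18.35
eef_pos: [0.4677, -0.3762, 0.0122]
tcp_rot: [2.17, 2.266, 0.001]
force: [0.1, 0.7, 6.3]
finger_gap: 0.0317
gripper_force: 49.0
```

jog_arm(rows=[[0, 0, -0.02, 0, 0, 0, 0.2], [0, 0, -0.035, 0, 0, 0, 0.2], [0, 0, -0.035, 0, 0, 0, 0.2], [0, 0, -0.02, 0, 0, 0, 0.2], [0.0307, 0.0086, 0, 0, 0, 0, 0.2], [0.0307, 0.0086, 0, 0, 0, 0, 0.2], [0.0307, 0.0086, 0, 0, 0, 0, 0.2], [0.0307, 0.0086, 0, 0, 0, 0, 0.2], [0.0307, 0.0086, 0, 0, 0, 0, 0.2], [0.0307, 0.0086, 0, 0, 0, 0, 0.2], [0.0307, 0.0086, 0, 0, 0, 0, 0.2], [0, 0, 0, 0, 0, 0, 0.2], [0, 0, 0, 0, 0, 0, 0.2]])

```text
time_s: 19.43
eef_pos: [0.5178, -0.157, 0.1208]
tcp_rot: [2.168, 2.271, 0.001]
force: [-0.5, 0.8, -0.4]
finger_gap: 0.0315
gripper_force: 49.7
```

```bash
python3 - <<'E'
from h import *
p=eyes.read_camera("wrist"); cv2.imwrite("pics/w7.png",p["img"])
P,Q=pose(); print(P.round(4),yaw(Q)); circles(p,.042,16,36)
E
```

```text
[ 0.5176 -0.1581  0.1206] 92.57966956373002
c 344.5 167.5 23.9 [ 0.5362 -0.1222  0.042 ]
c 316.5 117.5 25.2 [ 0.514  -0.0875  0.042 ]
c 319.5 265.5 28.8 [ 0.5215 -0.2037  0.042 ]
c 275.5 52.5 32.1 [ 0.4847 -0.0467  0.042 ]
c 489.5 303.5 21.5 [ 0.6691 -0.2337  0.042 ]
c 447.5 354.5 21.0 [ 0.6421 -0.2888  0.042 ]
c 463.5 273.5 16.9 [ 0.6411 -0.2059  0.042 ]
```

View pics/w7.png

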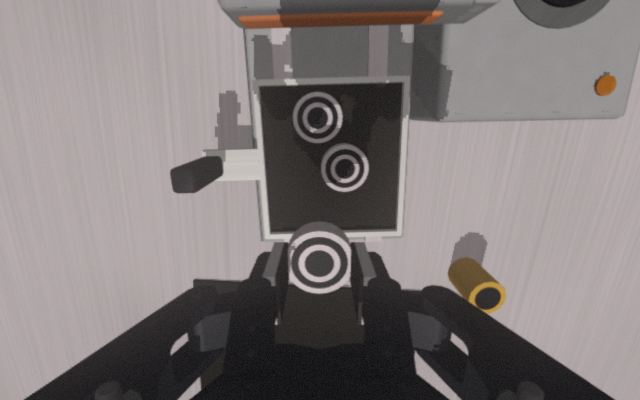

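```bash
python3 - <<'E'
from h import *
p=eyes.read_camera("wrist")
g=p["img"]; print(proj(p,[.5176,-.1581,.028]),proj(p,[.5176,-.1581,.042]))
C=[onz(p,q,.028).round(4) for q in((261,86),(404,83))]+[onz(p,q,.034).round(4) for q in((270,232),(400,229))]; print(*C)
print("outer",*[onz(p,q,.034).round(4) for q in((262,241),(407,237),(253,82),(410,78))])
E
```

```text
[317.53951115 205.75640847] [317.48671719 211.1150785 ]
[ 0.4723 -0.0683  0.028 ] [ 0.5766 -0.0615  0.028 ] [ 0.4797 -0.1804  0.034 ] [ 0.5856 -0.1731  0.034 ]
outer [ 0.4731 -0.1887  0.034 ] [ 0.5922 -0.1799  0.034 ] [ 0.4677 -0.0663  0.034 ] [ 0.5789 -0.0586  0.034 ]
```

jog_arm(rows=[[0.003, -0.004, 0.03, 0, 0, 0, 0.2], [0, 0, 0.03, 0, 0, 0, 0.2], [0, 0, 0.015, 0, 0, 0, 0.2], [0, 0, 0.006, 0, 0, 0, 0.2], [0, 0, 0.003, 0, 0, 0, 0.2], [0, 0, 0, 0, 0, 0, 0.2], [0, 0, 0, 0, 0, 0, 0.5], [0, 0, 0, 0, 0, 0, 0.5], [0, 0, 0, 0, 0, 0, 0.5], [0, 0, -0.01, 0, 0, 0, 0.5], [0, 0, -0.03, 0, 0, 0, 0.5], [0, 0, -0.035, 0, 0, 0, 0.5], [0, 0, -0.035, 0, 0, 0, 0.5], [0, 0, -0.035, 0, 0, 0, 0.5], [0, 0, -0.025, 0, 0, 0, 0.5], [0, 0, 0, 0, 0, 0, 0.5]])

```text
time_s: 20.87
eef_pos: [0.5163, -0.1564, 0.2128]
tcp_rot: [2.164, 2.261, 0.009]
force: [0.1, -0.6, 0.9]
finger_gap: 0.0433
gripper_force: 0.0
```

jog_arm(rows=[[0.0254, 0.0235, 0, 0, 0, 0, 0.5], [0.0254, 0.0235, 0, 0, 0, 0, 0.5], [0.0254, 0.0235, 0, 0, 0, 0, 0.5], [0.0254, 0.0235, 0, 0, 0, 0, 0.5], [0.0254, 0.0235, 0, 0, 0, 0, 0.5], [0.0254, 0.0235, 0, 0, 0, 0, 0.5], [0, 0, 0, 0, 0, -7, 0.5], [0, 0, 0, 0, 0, -7, 0.5], [0, 0, 0, 0, 0, -7, 0.5], [0, 0, 0, 0, 0, -7, 0.5], [0, 0, 0, 0, 0, -7, 0.5], [0, 0, 0, 0, 0, -7, 0.5], [0, 0, 0, 0, 0, -7, 0.5], [0, 0, 0, 0, 0, -7, 0.5], [0, 0, 0, 0, 0, -7, 0.5], [0, 0, 0, 0, 0, -7, 0.5], [0, 0, 0, 0, 0, -7, 0.5], [0, 0, 0, 0, 0, -7, 0.5], [0, 0, 0, 0, 0, -7, 0.5], [0, 0, 0, 0, 0, 0, 0.5]])

```text
time_s: 22.53
eef_pos: [0.6471, 0.003, 0.2057]
tcp_rot: [0.099, -3.139, 0.0]
force: [0.7, -0.7, 0.2]
finger_gap: 0.0427
gripper_force: 0.0
```

```bash
python3 - <<'E'
from h import *
p=eyes.read_camera("wrist"); cv2.imwrite("pics/w8.png",p["img"])
P,Q=pose(); print(P.round(4),yaw(Q),r.read_state()["joint_positions"].round(2)); circles(p,.042,12,30)
E
```

```text
[0.6472 0.003  0.2057] -176.65055191127763 [-0.01  0.45  1.43 -0.    1.27 -1.64]
c 228.5 35.5 19.3 [ 0.5126 -0.0881  0.042 ]
c 155.5 35.5 17.2 [ 0.5162 -0.1555  0.042 ]
c 193.5 59.5 16.7 [ 0.5348 -0.1213  0.042 ]
c 312.5 192.5 29.4 [ 0.6561 -0.0028  0.042 ]
c 502.5 238.5 16.6 [0.6952 0.2095 0.042 ]
c 175.5 357.5 20.4 [ 0.8814 -0.1632  0.042 ]
c 460.5 358.5 22.3 [0.8601 0.1957 0.042 ]
c 96.5 189.5 12.4 [ 0.6671 -0.231   0.042 ]
c 239.5 136.5 18.2 [ 0.6031 -0.0788  0.042 ]
```

View pics/w8.png

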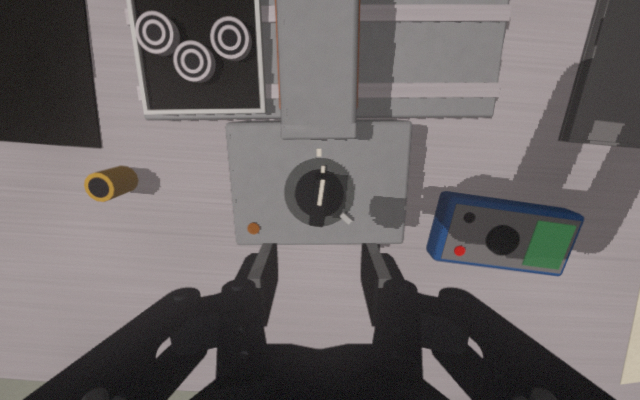

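All three bearings lie flat in the shuttle. The knob is seen from above, with its ring centred near (315,192), the off mark at (319,153) and the tab at (346,217).

```bash
python3 - <<'E'
from h import *
p=eyes.read_camera("wrist"); T=[.649,.0025]
g=cv2.cvtColor(p["img"],cv2.COLOR_BGR2GRAY)[140:245,265:375]
print(cv2.HoughCircles(g,cv2.HOUGH_GRADIENT,1,40,param1=100,param2=12,minRadius=25,maxRadius=40))
cv2.imwrite("pics/k2.png",cv2.resize(g,None,fx=5,fy=5,interpolation=cv2.INTER_CUBIC))
for nm,q,z in(("ring",(315,192),.072),("off",(319,153),.07),("tab",(346,217),.076),("tabbase",(346,217),.07),("barfar",(316,222),.106),("barnear",(322,179),.106)): print(nm,onz(p,q,z).round(4))
print(proj(p,T+[.106]),proj(p,T+[.07]))
E
```

```text
[[[54.5 51.5 34.6]]]
ring [ 6.477e-01 -3.000e-04  7.200e-02]
off [0.6111 0.0013 0.07  ]
tab [0.6695 0.0306 0.076 ]
tabbase [0.6716 0.0313 0.07  ]
barfar [0.6653 0.002  0.106 ]
barnear [0.6276 0.0048 0.106 ]
[317.69754747 203.79147889] [317.88556543 192.95875429]
```

View pics/k2.png

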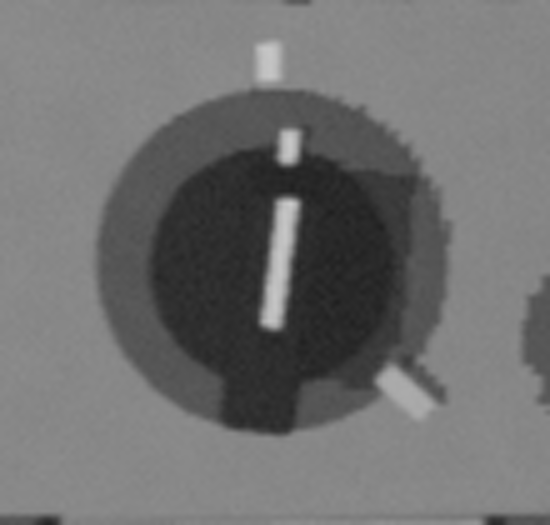

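jog_arm(rows=[[0, 0, 0, 0, 0, 4, 0.4], [0, 0, 0, 0, 0, 4, 0.4], [0, 0, 0.035, 0, 0, 0, 0.4], [0, 0, 0.035, 0, 0, 0, 0.4], [0, 0, 0.03, 0, 0, 0, 0.4], [0, 0, 0.016, 0, 0, 0, 0.4], [0, 0, 0.009, 0, 0, 0, 0.4], [0, 0, 0, 0, 0, 0, 0.4], [0, 0, 0, 0, 0, 0, 0], [0, 0, 0, 0, 0, 0, 0], [0, 0, 0, 0, 0, 0, 0], [0, 0, 0, 0, 0, 0, 0], [0, 0, 0, 0, 0, 0, 0]], squeeze=30)

```text
time_s: 23.72
eef_pos: [0.6486, 0.0029, 0.0825]
tcp_rot: [0.123, 3.135, -0.0]
force: [0.3, -0.9, 3.6]
finger_gap: 0.0127
gripper_force: 33.3
```

```bash
python3 - <<'E'
from h import *
p=eyes.read_camera("wrist")
cv2.imwrite("pics/k3.png",cv2.resize(p["img"][60:360,160:480],None,fx=2,fy=2,interpolation=cv2.INTER_CUBIC))
P,Q=pose(); print(P.round(4),yaw(Q),r.read_state()["joint_positions"].round(2),r.read_state()["finger_gap"])
E
```

```text
[0.6485 0.0029 0.0825] 175.48666787430253 [-0.01  0.55  1.59 -0.    1.   -1.5 ] 0.012369597559027603
```

View pics/k3.png

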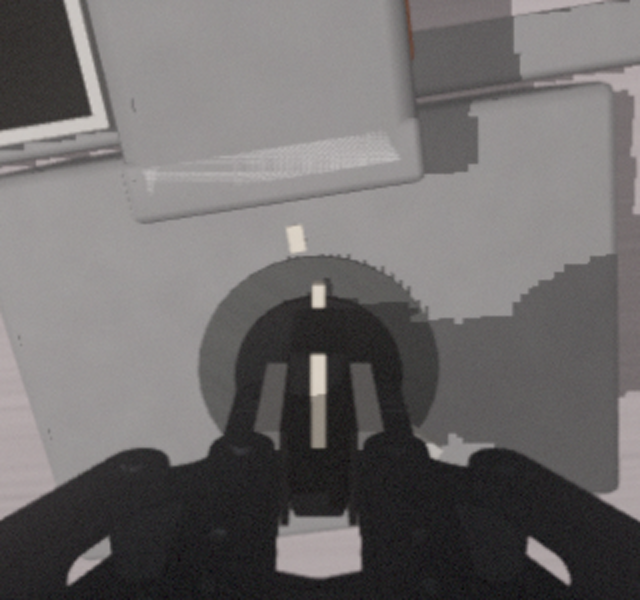

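The grip is on the knob bar. The pointer at (318,295) stands about 9° clockwise of the off mark at (296,238). I'll turn about 124° clockwise and then look.

jog_arm(rows=[[0, 0, 0, 0, 0, 6.9, 0], [0, 0, 0, 0, 0, 6.9, 0], [0, 0, 0, 0, 0, 6.9, 0], [0, 0, 0, 0, 0, 6.9, 0], [0, 0, 0, 0, 0, 6.9, 0], [0, 0, 0, 0, 0, 6.9, 0], [0, 0, 0, 0, 0, 6.9, 0], [0, 0, 0, 0, 0, 6.9, 0], [0, 0, 0, 0, 0, 6.9, 0], [0, 0, 0, 0, 0, 6.9, 0], [0, 0, 0, 0, 0, 6.9, 0], [0, 0, 0, 0, 0, 6.9, 0], [0, 0, 0, 0, 0, 6.9, 0], [0, 0, 0, 0, 0, 6.9, 0], [0, 0, 0, 0, 0, 6.9, 0], [0, 0, 0, 0, 0, 6.9, 0], [0, 0, 0, 0, 0, 6.9, 0], [0, 0, 0, 0, 0, 6.9, 0], [0, 0, 0, 0, 0, 0, 0]])

```text
time_s: 25.35
eef_pos: [0.6468, 0.0021, 0.0824]
tcp_rot: [2.834, 1.354, -0.002]
force: [-2.7, -3.1, 7.3]
finger_gap: 0.0123
gripper_force: 33.9
```

```bash
python3 - <<'E'
from h import *
p=eyes.read_camera("wrist")
cv2.imwrite("pics/k4.png",cv2.resize(p["img"][120:320,200:440],None,fx=3,fy=3,interpolation=cv2.INTER_CUBIC))
P,Q=pose(); print(P.round(4),yaw(Q),r.read_state()["joint_positions"].round(2),r.read_state()["finger_gap"])
E
```

```text
[0.6468 0.0021 0.0824] 51.258225314134016 [-0.01  0.55  1.59 -0.    1.01  0.66] 0.012385026856355855
```

View pics/k4.png

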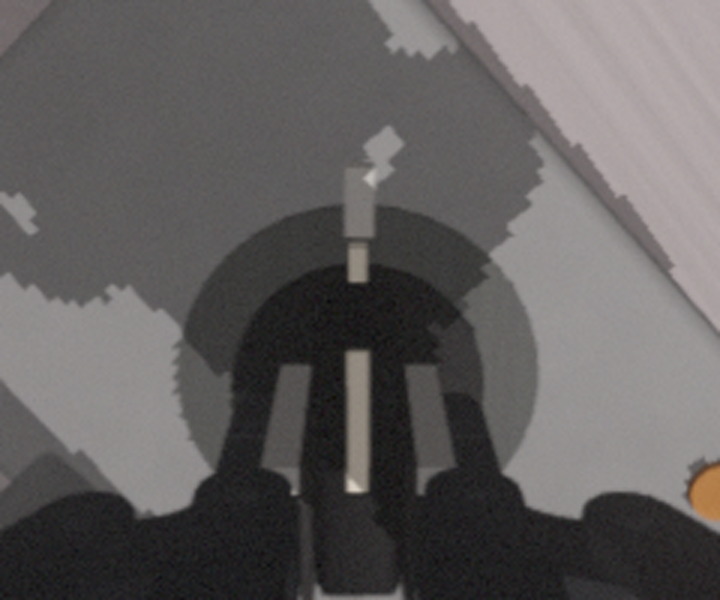

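The pointer at (357,262) is in line with the tab at (360,203). I'll release and go to the handle.

jog_arm(rows=[[0, 0, 0, 0, 0, 0, 0.35], [0, 0, 0, 0, 0, 0, 0.35], [0, 0, 0, 0, 0, 0, 0.35], [0, 0, -0.02, 0, 0, 0, 0.35], [0, 0, -0.04, 0, 0, 0, 0.35], [0, 0, -0.04, 0, 0, 0, 0.35], [0, 0, -0.02, 0, 0, 0, 0.35], [0, 0, 0, 0, 0, 6.75, 0.5], [0, 0, 0, 0, 0, 6.75, 0.5], [0, 0, 0, 0, 0, 6.75, 0.5], [0, 0, 0, 0, 0, 6.75, 0.5], [0, 0, 0, 0, 0, 6.75, 0.5], [0, 0, 0, 0, 0, 6.75, 0.5], [0, 0, 0, 0, 0, 6.75, 0.5], [0, 0, 0, 0, 0, 0, 0.5]])

```text
time_s: 26.65
eef_pos: [0.6473, 0.0033, 0.2004]
tcp_rot: [-3.14, -0.108, 0.001]
force: [-0.9, 0.4, 0.5]
finger_gap: 0.0425
gripper_force: 0.0
```

jog_arm(rows=[[-0.0276, 0.0143, 0, 0, 0, 0, 0.6], [-0.0276, 0.0143, 0, 0, 0, 0, 0.6], [-0.0276, 0.0143, 0, 0, 0, 0, 0.6], [-0.0276, 0.0143, 0, 0, 0, 0, 0.6], [-0.0276, 0.0143, 0, 0, 0, 0, 0.6], [-0.0276, 0.0143, 0, 0, 0, 0, 0.6], [-0.0276, 0.0143, 0, 0, 0, 0, 0.6], [-0.0276, 0.0143, 0, 0, 0, 0, 0.6], [0, 0, 0, 0, 0, 0, 0.6], [0, 0, 0, 0, 0, 0, 0.6]])

```text
time_s: 27.48
eef_pos: [0.4344, -0.1271, 0.2011]
tcp_rot: [-3.14, -0.111, -0.001]
force: [0.4, 0.0, 0.3]
finger_gap: 0.0512
gripper_force: 0.0
```

```bash
python3 - <<'E'
from h import *
p=eyes.read_camera("wrist"); cv2.imwrite("pics/w9.png",p["img"])
P,Q=pose(); print(P.round(4),yaw(Q),r.read_state()["joint_positions"].round(2))
print(shift(P,Q,[.4345,-.128,.056],4)); circles(p,.042,16,36)
for d in eyes.trace("shuttle_handle",p)[:2]:
  m=d["pixels"]; print(d["conf"],d["position"],m.sum(),onz(p,d["position"],.087))
print(proj(p,[.4345,-.128,.087]))
E
```

```text
[ 0.4355 -0.1268  0.2011] 4.093598335380741 [-0.31  0.15  1.87  0.    1.11  1.19]
(array([ -1.3,   1.2, 145.1]), array([ 0. , -0.1,  0.1]))
c 322.5 80.5 19.4 [ 0.5372 -0.1227  0.042 ]
c 284.5 102.5 18.8 [ 0.5151 -0.0881  0.042 ]
c 347.5 118.5 32.1 [ 0.5047 -0.1493  0.042 ]
c 241.5 123.5 32.1 [ 0.4928 -0.0472  0.042 ]
c 228.5 59.5 25.2 [ 0.5493 -0.0351  0.042 ]
c 173.5 366.5 30.7 [0.1916 0.0391 0.042 ]
0.92 [305.2, 87.4] 13535 [ 0.52657477 -0.10908689  0.087     ]
[320.48693802 199.4793257 ]
```

View pics/w9.png

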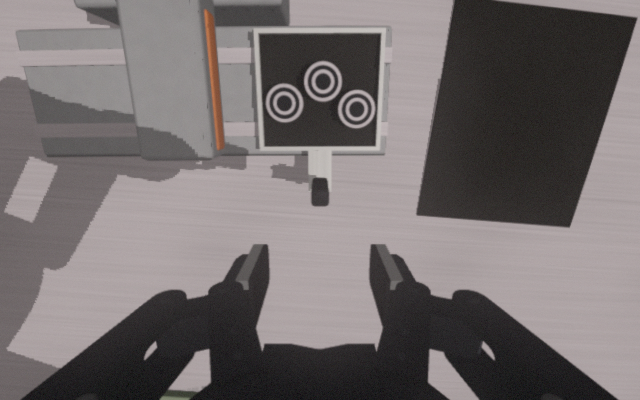

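The handle top is at (320,199), just where predicted, and the three bearings lie flat in the shuttle. I'll grip the handle and slide it left gently.

jog_arm(rows=[[0, 0.001, 0.035, 0, 0, 0, 0.6], [0, 0, 0.035, 0, 0, 0, 0.6], [0, 0, 0.035, 0, 0, 0, 0.6], [0, 0, 0.025, 0, 0, 0, 0.6], [0, 0, 0.015, 0, 0, 0, 0.6], [0, 0, 0, 0, 0, 0, 0.6], [0, 0, 0, 0, 0, 0, 0], [0, 0, 0, 0, 0, 0, 0], [0, 0, 0, 0, 0, 0, 0], [0, 0, 0, 0, 0, 0, 0], [0, 0, 0, 0, 0, 0, 0]], squeeze=40)

```text
time_s: 28.5
eef_pos: [0.4367, -0.1278, 0.0571]
tcp_rot: [3.139, 0.111, 0.006]
force: [1.4, 2.4, 5.1]
finger_gap: 0.0153
gripper_force: 40.7
```

jog_arm(rows=[[0, -0.002, 0, 0, 0, 0, 0], [0, -0.004, 0, 0, 0, 0, 0], [0, -0.006, 0, 0, 0, 0, 0], [0, -0.007, 0, 0, 0, 0, 0], [0, -0.007, 0, 0, 0, 0, 0], [0, -0.007, 0, 0, 0, 0, 0], [0, -0.007, 0, 0, 0, 0, 0], [0, -0.007, 0, 0, 0, 0, 0], [0, -0.007, 0, 0, 0, 0, 0], [0, -0.007, 0, 0, 0, 0, 0], [0, -0.007, 0, 0, 0, 0, 0], [0, -0.007, 0, 0, 0, 0, 0], [0, -0.007, 0, 0, 0, 0, 0], [0, -0.007, 0, 0, 0, 0, 0], [0, -0.007, 0, 0, 0, 0, 0], [0, -0.007, 0, 0, 0, 0, 0], [0, -0.007, 0, 0, 0, 0, 0], [0, -0.007, 0, 0, 0, 0, 0], [0, -0.007, 0, 0, 0, 0, 0], [0, -0.007, 0, 0, 0, 0, 0]])

```text
time_s: 30.17
eef_pos: [0.4272, 0.0029, 0.0571]
tcp_rot: [3.138, 0.112, 0.005]
force: [0.6, -2.3, 9.3]
finger_gap: 0.0155
gripper_force: 41.4
```

jog_arm(rows=[[0, -0.007, 0, 0, 0, 0, 0], [0, -0.007, 0, 0, 0, 0, 0], [0, -0.007, 0, 0, 0, 0, 0], [0, -0.007, 0, 0, 0, 0, 0], [0, -0.007, 0, 0, 0, 0, 0], [0, -0.007, 0, 0, 0, 0, 0], [0, -0.007, 0, 0, 0, 0, 0], [0, -0.007, 0, 0, 0, 0, 0], [0, -0.007, 0, 0, 0, 0, 0], [0, -0.007, 0, 0, 0, 0, 0], [0, -0.007, 0, 0, 0, 0, 0], [0, -0.006, 0, 0, 0, 0, 0], [0, -0.004, 0, 0, 0, 0, 0], [0, -0.003, 0, 0, 0, 0, 0], [0, -0.003, 0, 0, 0, 0, 0], [0, -0.003, 0, 0, 0, 0, 0], [0, -0.002, 0, 0, 0, 0, 0], [0, -0.002, 0, 0, 0, 0, 0], [0, 0, 0, 0, 0, 0, 0]])

```text
time_s: 31.75
eef_pos: [0.42, 0.1017, 0.0571]
tcp_rot: [3.137, 0.114, 0.004]
force: [1.8, -8.0, 11.0]
finger_gap: 0.0151
gripper_force: 41.6
```

jog_arm(rows=[[0, -0.001, 0, 0, 0, 0, 0], [0, -0.001, 0, 0, 0, 0, 0], [0, 0, 0, 0, 0, 0, 0]])

```text
time_s: 32.0
eef_pos: [0.42, 0.1018, 0.0571]
tcp_rot: [3.134, 0.116, 0.004]
force: [2.3, -18.0, 9.8]
finger_gap: 0.0153
gripper_force: 41.8
```

jog_arm(rows=[[0, 0.0025, 0, 0, 0, 0, 0], [0, 0, 0, 0, 0, 0, 0.5], [0, 0, 0, 0, 0, 0, 0.5], [0, 0, 0, 0, 0, 0, 0.5], [0, 0, -0.025, 0, 0, 0, 0.5], [0, 0, -0.04, 0, 0, 0, 0.5], [0, 0, -0.04, 0, 0, 0, 0.5], [0, 0, -0.04, 0, 0, 0, 0.5], [0.0275, 0.0144, 0, 0, 0, 0, 0.5], [0.0275, 0.0144, 0, 0, 0, 0, 0.5], [0.0275, 0.0144, 0, 0, 0, 0, 0.5], [0.0275, 0.0144, 0, 0, 0, 0, 0.5], [0.0275, 0.0144, 0, 0, 0, 0, 0.5], [0.0275, 0.0144, 0, 0, 0, 0, 0.5], [0.0275, 0.0144, 0, 0, 0, 0, 0.5], [0.0275, 0.0144, 0, 0, 0, 0, 0.5], [0, 0, 0, 0, 0, 0, 0.5]])

```text
time_s: 33.42
eef_pos: [0.6508, 0.0009, 0.199]
tcp_rot: [3.138, 0.108, 0.003]
force: [-0.3, 0.1, -0.3]
finger_gap: 0.0425
gripper_force: 0.0
```

jog_arm(rows=[[0, 0, 0, 0, 0, -6.75, 0.4], [0, 0, 0, 0, 0, -6.75, 0.4], [0, 0, 0, 0, 0, -6.75, 0.4], [0, 0, 0, 0, 0, -6.75, 0.4], [0, 0, 0, 0, 0, -6.75, 0.4], [0, 0, 0, 0, 0, -6.75, 0.4], [0, 0, 0, 0, 0, -6.75, 0.4], [0, 0, 0, 0, 0, 0, 0.4], [0, 0, 0, 0, 0, 0, 0.4]])

```text
time_s: 34.17
eef_pos: [0.6459, 0.0034, 0.2004]
tcp_rot: [-2.833, -1.356, 0.002]
force: [0.3, -0.3, 0.0]
finger_gap: 0.0343
gripper_force: 0.0
```

```bash
python3 - <<'E'
from h import *
p=eyes.read_camera("wrist"); cv2.imwrite("pics/w10.png",p["img"])
P,Q=pose(); print(P.round(4),yaw(Q)); print(shift(P,Q,[.6475,.0025,.0825],51.3)); print(proj(p,[.6475,.0025,.106]))
for d in eyes.trace("knob_grip",p)[:2]: print(d["conf"],d["position"],onz(p,d["position"],.09),d["pixels"].sum())
a=eyes.read_camera("scene")
for d in eyes.trace("shuttle_floor",a)[:2]: print(d["conf"],d["position"],onz(a,d["position"],.034))
E
```

```text
[0.6461 0.0032 0.2005] 51.156588725249556
(array([  0.4,   1.7, 118. ]), array([-0. ,  0. , -0.1]))
[320.62024419 205.45575531]
0.77 [322.1, 194.7] [0.65160112 0.00542433 0.09      ] 2094
0.87 [347.3, 233.0] [0.51915831 0.11499344 0.034     ]
```

jog_arm(rows=[[0, 0.001, 0.035, 0, 0, 0, 0.4], [0, 0, 0.035, 0, 0, 0, 0.4], [0, 0, 0.025, 0, 0, 0, 0.4], [0, 0, 0.015, 0, 0, 0, 0.4], [0, 0, 0.008, 0, 0, 0, 0.4], [0, 0, 0, 0, 0, 0, 0.4], [0, 0, 0, 0, 0, 0, 0], [0, 0, 0, 0, 0, 0, 0], [0, 0, 0, 0, 0, 0, 0], [0, 0, 0, 0, 0, 0, 0], [0, 0, 0, 0, 0, 0, 0]], squeeze=40)

```text
time_s: 35.28
eef_pos: [0.6476, 0.0028, 0.0843]
tcp_rot: [-2.832, -1.36, -0.003]
force: [-3.6, 3.0, 4.3]
finger_gap: 0.0123
gripper_force: 41.0
```

jog_arm(rows=[[0, 0, 0, 0, 0, -6.9, 0], [0, 0, 0, 0, 0, -6.9, 0], [0, 0, 0, 0, 0, -6.9, 0], [0, 0, 0, 0, 0, -6.9, 0], [0, 0, 0, 0, 0, -6.9, 0], [0, 0, 0, 0, 0, -6.9, 0], [0, 0, 0, 0, 0, -6.9, 0], [0, 0, 0, 0, 0, -6.9, 0], [0, 0, 0, 0, 0, -6.9, 0], [0, 0, 0, 0, 0, -6.9, 0], [0, 0, 0, 0, 0, -6.9, 0], [0, 0, 0, 0, 0, -6.9, 0], [0, 0, 0, 0, 0, -6.9, 0], [0, 0, 0, 0, 0, -6.9, 0], [0, 0, 0, 0, 0, -6.9, 0], [0, 0, 0, 0, 0, -6.9, 0], [0, 0, 0, 0, 0, -6.9, 0], [0, 0, 0, 0, 0, -6.9, 0], [0, 0, 0, 0, 0, -5, 0], [0, 0, 0, 0, 0, 0, 0]])

```text
time_s: 36.95
eef_pos: [0.6474, 0.003, 0.0843]
tcp_rot: [-0.018, 3.14, 0.002]
force: [-3.3, 3.8, 5.5]
finger_gap: 0.0124
gripper_force: 41.1
```

```bash
python3 - <<'E'
from h import *
P,Q=pose(); s=r.read_state(); print(P.round(4),yaw(Q)%360,s["moment"],s["finger_gap"],s["joint_positions"][5])
E
```

```text
[0.6474 0.003  0.0843] 180.6480266492941 [0.74684014 0.6537543  0.04880218] 0.012444525772182446 -1.5965682545157347
```

jog_arm(rows=[[0, 0, 0, 0, 0, -2, 0], [0, 0, 0, 0, 0, -1.5, 0], [0, 0, 0, 0, 0, -1.5, 0], [0, 0, 0, 0, 0, -1.5, 0], [0, 0, 0, 0, 0, 0, 0]])

```text
time_s: 37.37
eef_pos: [0.6474, 0.003, 0.0843]
tcp_rot: [-0.187, 3.135, 0.003]
force: [-3.1, 3.5, 6.6]
finger_gap: 0.0123
gripper_force: 46.0
```

```bash
python3 - <<'E'
from h import *
P,Q=pose(); s=r.read_state(); print(P.round(4),yaw(Q)%360,s["moment"],s["finger_gap"],s["joint_positions"][5])
E
```

```text
[0.6474 0.003  0.0843] 186.8205608389605 [ 0.58769355  0.63469284 -0.91079934] 0.012342053876077418 -1.705274210418027
```

jog_arm(rows=[[0, 0, 0, 0, 0, 1.8, 0], [0, 0, 0, 0, 0, 0, 0.35], [0, 0, 0, 0, 0, 0, 0.35], [0, 0, 0, 0, 0, 0, 0.35], [0, 0, -0.02, 0, 0, 0, 0.35], [0, 0, -0.04, 0, 0, 0, 0.35], [0, 0, -0.04, 0, 0, 0, 0.35], [0, 0, -0.04, 0, 0, 0, 0.35], [0, 0, -0.02, 0, 0, 0, 0.5], [0, 0, 0, 0, 0, 0, 0.5]])

```text
time_s: 38.2
eef_pos: [0.6503, 0.0018, 0.2494]
tcp_rot: [-0.142, 3.126, -0.002]
force: [0.3, 0.2, 1.2]
finger_gap: 0.0429
gripper_force: 0.0
```

```bash
python3 - <<'E'
from h import *
p=eyes.read_camera("wrist"); cv2.imwrite("pics/w11.png",p["img"])
P,Q=pose(); print(P.round(4),yaw(Q)%360)
# bright neutral blobs close to the knob
c=proj(p,[.6475,.003,.075]).astype(int); g=cv2.cvtColor(p["img"],cv2.COLOR_BGR2GRAY)[c[1]-60:c[1]+45,c[0]-50:c[0]+50]
n,l,st,ce=cv2.connectedComponentsWithStats((g>185).astype(np.uint8))
for i in range(1,n):
    if st[i,4]>4:
        q=ce[i]+[c[0]-50,c[1]-60]; w=onz(p,q,.075); v=(w-[.6475,.003,.075])[:2]; print(q.round(1),st[i,4],w.round(4),np.degrees(np.arctan2(v[1],v[0]))%360, np.hypot(*v).round(4))
    if st[i,4]>30: (ys,xs)=np.where(l==i); print("  line fit",cv2.fitLine(np.c_[xs,ys].astype(np.float32),cv2.DIST_L2,0,.01,.01).ravel()[:2])
E
```

```text
[0.6489 0.0019 0.246 ] 185.21229977492925
[321.4 141.8] 9 [0.6097 0.0007 0.075 ] 183.44142388997443 0.0379
```

```bash
python3 - <<'E'
from h import *
p=eyes.read_camera("wrist"); P,Q=pose()
c=proj(p,[.6475,.003,.075]).astype(int); g=cv2.cvtColor(p["img"],cv2.COLOR_BGR2GRAY)[c[1]-60:c[1]+45,c[0]-50:c[0]+50]
print(c, np.percentile(g,[5,50,90,98,100]))
for th in(140,160):
  n,l,st,ce=cv2.connectedComponentsWithStats((g>th).astype(np.uint8))
  for i in range(1,n):
    if 4<st[i,4]<300:
        q=ce[i]+[c[0]-50,c[1]-60]; ys,xs=np.where(l==i); f=cv2.fitLine(np.c_[xs,ys].astype(np.float32),cv2.DIST_L2,0,.01,.01).ravel()[:2]
        print(th,q.round(1),st[i],f.round(3))
E
```

```text
[319 180] [ 44. 130. 134. 142. 191.]
140 [297.8 120.8] [25  0  8  3 14] [0.999 0.037]
140 [304.8 121.2] [34  0  5  4 12] [ 0.942 -0.335]
140 [318.6 122. ] [48  1  4  3  5] [0.901 0.433]
140 [338.4 121.2] [62  0 16  4 30] [ 1.    -0.005]
140 [348.2 122.4] [79  1  2  4  5] [ 0.09  -0.996]
140 [321.  143.8] [50 20  5  8 37] [0.038 0.999]
140 [320.9 158.6] [51 36  3  6 17] [0.075 0.997]
140 [320.6 178.8] [50 47  4 23 81] [ 0.032 -0.999]
140 [343.4 204. ] [71 79  9 10 46] [0.651 0.759]
160 [320.9 144. ] [50 21  5  7 30] [0.039 0.999]
160 [320.6 158.5] [51 36  2  6 10] [-0. -1.]
160 [320.5 178.3] [51 48  3 22 45] [ 0.008 -1.   ]
160 [343.5 203.9] [72 80  7  8 24] [0.675 0.738]
```

The off mark, skirt pointer and bar line all sit in column 321, so the knob is off. Next I'll go above the shuttle at the left stop.

jog_arm(rows=[[0, 0, 0, 0, 0, 7, 0.6], [0, 0, 0, 0, 0, 7, 0.6], [0, 0, 0, 0, 0, 7, 0.6], [0, 0, 0, 0, 0, 7, 0.6], [0, 0, 0, 0, 0, 7, 0.6], [0, 0, 0, 0, 0, 7, 0.6], [0, 0, 0, 0, 0, 7, 0.6], [0, 0, 0, 0, 0, 7, 0.6], [0, 0, 0, 0, 0, 7, 0.6], [0, 0, 0, 0, 0, 7, 0.6], [0, 0, 0, 0, 0, 7, 0.6], [0, 0, 0, 0, 0, 7, 0.6], [0, 0, 0, 0, 0, 7, 0.6], [0.0216, -0.0262, 0, 0, 0, 0, 0.6], [0.0216, -0.0262, 0, 0, 0, 0, 0.6], [0.0216, -0.0262, 0, 0, 0, 0, 0.6], [0.0216, -0.0262, 0, 0, 0, 0, 0.6], [0.0216, -0.0262, 0, 0, 0, 0, 0.6], [0, 0, 0, 0, 0, 0, 0.6], [0, 0, 0, 0, 0, 0, 0.6]])

```text
time_s: 39.97
eef_pos: [0.5071, 0.1008, 0.2413]
tcp_rot: [-2.135, -2.303, 0.004]
force: [-0.1, -0.0, 0.0]
finger_gap: 0.051
gripper_force: 0.0
```

```bash
python3 - <<'E'
from h import *
p=eyes.read_camera("wrist"); cv2.imwrite("pics/w12.png",p["img"])
P,Q=pose(); print(P.round(4),yaw(Q)%360); circles(p,.042,12,26)
for X in([.4986,.1427],[.5197,.1077],[.4995,.0739]): print(proj(p,X+[.042]).round())
# tray
for d in eyes.trace("parts_tray_in",p)[:2]:
    m=d["pixels"].astype(np.uint8); cs=max(cv2.findContours(m,cv2.RETR_EXTERNAL,cv2.CHAIN_APPROX_SIMPLE)[0],key=cv2.contourArea)
    b=cv2.boxPoints(cv2.minAreaRect(cs)); print("tray",d["conf"],d["position"],p["img"][int(d["position"][1]),int(d["position"][0])],[onz(p,q,.016)[:2].round(3).tolist() for q in b])
s=eyes.read_camera("side")
for d in eyes.trace("parts_tray_in",s)[:2]: print("side",d["conf"],d["position"],s["img"][int(d["position"][1]),int(d["position"][0])],onz(s,d["position"],.012))
a=eyes.read_camera("scene")
for d in eyes.trace("parts_tray_in",a)[:2]:
    m=d["pixels"].astype(np.uint8); cs=max(cv2.findContours(m,cv2.RETR_EXTERNAL,cv2.CHAIN_APPROX_SIMPLE)[0],key=cv2.contourArea)
    b=cv2.approxPolyDP(cs,8,True)[:,0]; print("scene",d["conf"],[(q.tolist(),onz(a,q,.016)[:2].round(3).tolist()) for q in b])
E
```

```text
[0.5084 0.1003 0.2416] 94.2645774730074
c 308.5 201.5 14.5 [0.4975 0.0723 0.042 ]
c 329.5 174.5 15.8 [0.5194 0.1064 0.042 ]
c 313.5 142.5 15.5 [0.4985 0.1413 0.042 ]
c 501.5 89.5 18.5 [0.6954 0.2128 0.042 ]
c 439.5 270.5 22.9 [ 0.6694 -0.0062  0.042 ]
[314. 141.]
[330. 173.]
[310. 200.]
tray 0.74 [338.7, 10.7] [71 70 77] [[0.416, 0.284], [0.587, 0.297], [0.591, 0.271], [0.416, 0.258]]
side 0.97 [311.4, 142.6] [44 43 45] [0.49065178 0.34497706 0.012     ]
side 0.69 [252.1, 143.5] [22 79 95] [0.2589615  0.38548257 0.012     ]
scene 0.97 [([409, 224], [0.422, 0.277]), ([405, 270], [0.596, 0.274]), ([457, 281], [0.601, 0.4]), ([455, 231], [0.419, 0.404])]
scene 0.65 [([426, 184], [0.212, 0.323]), ([436, 219], [0.381, 0.352]), ([478, 220], [0.355, 0.473]), ([466, 184], [0.179, 0.452])]
```

The bearings sit in the shuttle where predicted. The grey tray's centre is about (0.507, 0.340). I'll transfer the left bearing first.

jog_arm(rows=[[0.021, -0.0034, 0, 0, 0, 0, 0.52], [0.021, -0.0034, 0, 0, 0, 0, 0.52], [0, 0, 0.035, 0, 0, 0, 0.52], [0, 0, 0.035, 0, 0, 0, 0.52], [0, 0, 0.035, 0, 0, 0, 0.52], [0, 0, 0.035, 0, 0, 0, 0.52], [0, 0, 0.03, 0, 0, 0, 0.52], [0, 0, 0.02, 0, 0, 0, 0.52], [0, 0, 0.01, 0, 0, 0, 0.52], [0, 0, 0.006, 0, 0, 0, 0.52], [0, 0, 0, 0, 0, 0, 0.52], [0, 0, 0, 0, 0, 0, 0.2], [0, 0, 0, 0, 0, 0, 0.2], [0, 0, 0, 0, 0, 0, 0.2], [0, 0, 0, 0, 0, 0, 0.2], [0, 0, 0, 0, 0, 0, 0.2]], squeeze=50)

```text
time_s: 41.6
eef_pos: [0.4999, 0.142, 0.0379]
tcp_rot: [2.137, 2.3, 0.004]
force: [0.2, -0.6, 4.7]
finger_gap: 0.0312
gripper_force: 50.1
```

jog_arm(rows=[[0, 0, -0.02, 0, 0, 0, 0.2], [0, 0, -0.035, 0, 0, 0, 0.2], [0, 0, -0.035, 0, 0, 0, 0.2], [0, 0, -0.015, 0, 0, 0, 0.2], [0.0328, -0.0018, 0, 0, 0, 0, 0.2], [0.0328, -0.0018, 0, 0, 0, 0, 0.2], [0.0328, -0.0018, 0, 0, 0, 0, 0.2], [0.0328, -0.0018, 0, 0, 0, 0, 0.2], [0.0328, -0.0018, 0, 0, 0, 0, 0.2], [0.0328, -0.0018, 0, 0, 0, 0, 0.2], [0.0328, -0.0018, 0, 0, 0, 0, 0.2], [0, 0, 0, 0, 0, 0, 0.2]])

```text
time_s: 42.6
eef_pos: [0.4689, 0.3754, 0.1418]
tcp_rot: [-2.133, -2.304, -0.005]
force: [0.8, -0.4, -0.3]
finger_gap: 0.0312
gripper_force: 49.6
```

```bash
python3 - <<'E'
from h import *
p=eyes.read_camera("wrist"); cv2.imwrite("pics/w13.png",p["img"]); s=r.read_state()
P,Q=pose(); print(P.round(4),yaw(Q)%360,s["finger_gap"],s["gripper_force"])
for d in eyes.trace("parts_tray_in",p)[:2]:
    m=d["pixels"].astype(np.uint8); cs=max(cv2.findContours(m,cv2.RETR_EXTERNAL,cv2.CHAIN_APPROX_SIMPLE)[0],key=cv2.contourArea)
    b=cv2.approxPolyDP(cs,8,True)[:,0]; print("tray",d["conf"],p["img"][int(d["position"][1]),int(d["position"][0])],[(q.tolist(),onz(p,q,.016)[:2].round(3).tolist()) for q in b])
E
```

```text
[0.4688 0.3725 0.1415] 94.42000309063803 0.031248494983149633 49.643298983573914
tray 0.74 [102 103 109] [([262, 157], [0.417, 0.407]), ([259, 255], [0.416, 0.311]), ([325, 220], [0.478, 0.352]), ([377, 253], [0.531, 0.322]), ([403, 291], [0.563, 0.282]), ([420, 294], [0.581, 0.28]), ([450, 173], [0.587, 0.406])]
tray 0.62 [  0 158 187] [([181, 64], [0.348, 0.479]), ([0, 85], [0.192, 0.452]), ([0, 139], [0.182, 0.406]), ([35, 228], [0.199, 0.322]), ([212, 208], [0.371, 0.356])]
```

jog_arm(rows=[[0, 0, 0.035, 0, 0, 0, 0.2], [0, 0, 0.035, 0, 0, 0, 0.2], [0, 0, 0.03, 0, 0, 0, 0.2], [0, 0, 0.015, 0, 0, 0, 0.2], [0, 0, 0.008, 0, 0, 0, 0.2], [0, 0, 0.004, 0, 0, 0, 0.2], [0, 0, 0, 0, 0, 0, 0.2], [0, 0, 0, 0, 0, 0, 0.52], [0, 0, 0, 0, 0, 0, 0.52], [0, 0, 0, 0, 0, 0, 0.52], [0, 0, -0.01, 0, 0, 0, 0.52], [0, 0, -0.03, 0, 0, 0, 0.52], [0, 0, -0.04, 0, 0, 0, 0.52], [0, 0, -0.04, 0, 0, 0, 0.52]])

```text
time_s: 43.87
eef_pos: [0.4691, 0.3696, 0.1365]
tcp_rot: [-2.138, -2.301, 0.002]
force: [1.1, 1.6, -0.2]
finger_gap: 0.0444
gripper_force: 0.0
```

jog_arm(rows=[[-0.0336, 0.0038, 0, 0, 0, 0, 0.52], [-0.0336, 0.0038, 0, 0, 0, 0, 0.52], [-0.0336, 0.0038, 0, 0, 0, 0, 0.52], [-0.0336, 0.0038, 0, 0, 0, 0, 0.52], [-0.0336, 0.0038, 0, 0, 0, 0, 0.52], [-0.0336, 0.0038, 0, 0, 0, 0, 0.52], [-0.0336, 0.0038, 0, 0, 0, 0, 0.52], [-0.0336, 0.0038, 0, 0, 0, 0, 0.52], [0, 0, 0, 0, 0, 0, 0.52], [0, 0, 0, 0, 0, 0, 0.52]])

```text
time_s: 44.7
eef_pos: [0.52, 0.1027, 0.1359]
tcp_rot: [2.142, 2.297, 0.002]
force: [0.7, -0.4, -0.2]
finger_gap: 0.0444
gripper_force: 0.0
```

```bash
python3 - <<'E'
from h import *
p=eyes.read_camera("wrist"); cv2.imwrite("pics/w14.png",p["img"])
P,Q=pose(); print(P.round(4),yaw(Q)%360); circles(p,.042,15,28)
print(shift(P,Q,[.5196,.107,.0355],yaw(Q)))
E
```

```text
[0.5198 0.1038 0.1357] 94.10618559499645
c 317.5 200.5 21.0 [0.5198 0.1069 0.042 ]
c 288.5 234.5 21.7 [0.4974 0.0754 0.042 ]
c 562.5 81.5 23.0 [0.695  0.2113 0.042 ]
(array([ 3.100e+00, -1.000e-01,  1.002e+02]), array([ 0.1, -0. , -0. ]))
```

jog_arm(rows=[[0.006, 0, 0.03, 0, 0, 0, 0.52], [0, 0, 0.035, 0, 0, 0, 0.52], [0, 0, 0.02, 0, 0, 0, 0.52], [0, 0, 0.01, 0, 0, 0, 0.52], [0, 0, 0.005, 0, 0, 0, 0.52], [0, 0, 0, 0, 0, 0, 0.52], [0, 0, 0, 0, 0, 0, 0.2], [0, 0, 0, 0, 0, 0, 0.2], [0, 0, 0, 0, 0, 0, 0.2], [0, 0, 0, 0, 0, 0, 0.2], [0, 0, 0, 0, 0, 0, 0.2]])

```text
time_s: 45.67
eef_pos: [0.5203, 0.1104, 0.0361]
tcp_rot: [2.138, 2.3, 0.004]
force: [-0.0, 1.6, 7.1]
finger_gap: 0.0316
gripper_force: 50.3
```

jog_arm(rows=[[0, 0, -0.02, 0, 0, 0, 0.2], [0, 0, -0.035, 0, 0, 0, 0.2], [0, 0, -0.035, 0, 0, 0, 0.2], [0, 0, -0.01, 0, 0, 0, 0.2], [0.0326, 0.0055, 0, 0, 0, 0, 0.2], [0.0326, 0.0055, 0, 0, 0, 0, 0.2], [0.0326, 0.0055, 0, 0, 0, 0, 0.2], [0.0326, 0.0055, 0, 0, 0, 0, 0.2], [0.0326, 0.0055, 0, 0, 0, 0, 0.2], [0.0326, 0.0055, 0, 0, 0, 0, 0.2], [0.0326, 0.0055, 0, 0, 0, 0, 0.2], [0.0326, 0.0055, 0, 0, 0, 0, 0.2], [0, 0, 0, 0, 0, 0, 0.2], [0, 0, 0, 0, 0, 0, 0.2]])

```text
time_s: 46.83
eef_pos: [0.5434, 0.3744, 0.1336]
tcp_rot: [2.136, 2.304, -0.003]
force: [-0.6, -0.5, -1.3]
finger_gap: 0.0317
gripper_force: 49.8
```

```bash
python3 - <<'E'
from h import *
p=eyes.read_camera("wrist"); cv2.imwrite("pics/w15.png",p["img"]); s=r.read_state()
P,Q=pose(); print(P.round(4),yaw(Q)%360,s["finger_gap"],s["gripper_force"]); circles(p,.018,13,30)
E
```

```text
[0.5433 0.3731 0.1337] 94.26110778849696 0.03194793907881858 49.759095311164856
c 319.5 273.5 28.3 [0.5505 0.2995 0.018 ]
c 237.5 196.5 16.6 [0.472  0.3705 0.018 ]
c 336.5 114.5 23.5 [0.5533 0.4468 0.018 ]
c 192.5 357.5 23.6 [0.4234 0.1886 0.018 ]
c 450.5 353.5 17.2 [0.6961 0.2147 0.018 ]
```

jog_arm(rows=[[0, 0, 0.035, 0, 0, 0, 0.2], [0, 0, 0.035, 0, 0, 0, 0.2], [0, 0, 0.025, 0, 0, 0, 0.2], [0, 0, 0.013, 0, 0, 0, 0.2], [0, 0, 0.008, 0, 0, 0, 0.2], [0, 0, 0.004, 0, 0, 0, 0.2], [0, 0, 0, 0, 0, 0, 0.2], [0, 0, 0, 0, 0, 0, 0.52], [0, 0, 0, 0, 0, 0, 0.52], [0, 0, 0, 0, 0, 0, 0.52], [0, 0, -0.01, 0, 0, 0, 0.52], [0, 0, -0.03, 0, 0, 0, 0.52], [0, 0, -0.04, 0, 0, 0, 0.52], [0, 0, -0.04, 0, 0, 0, 0.52]])

```text
time_s: 48.05
eef_pos: [0.5434, 0.3731, 0.1365]
tcp_rot: [-2.138, -2.301, 0.002]
force: [1.3, -0.7, 0.3]
finger_gap: 0.0443
gripper_force: 0.0
```

jog_arm(rows=[[-0.0329, -0.0075, 0, 0, 0, 0, 0.52], [-0.0329, -0.0075, 0, 0, 0, 0, 0.52], [-0.0329, -0.0075, 0, 0, 0, 0, 0.52], [-0.0329, -0.0075, 0, 0, 0, 0, 0.52], [-0.0329, -0.0075, 0, 0, 0, 0, 0.52], [-0.0329, -0.0075, 0, 0, 0, 0, 0.52], [-0.0329, -0.0075, 0, 0, 0, 0, 0.52], [-0.0329, -0.0075, 0, 0, 0, 0, 0.52], [-0.0329, -0.0075, 0, 0, 0, 0, 0.52], [0, 0, 0, 0, 0, 0, 0.52], [0, 0, 0, 0, 0, 0, 0.52]])

```text
time_s: 48.97
eef_pos: [0.4984, 0.0719, 0.1361]
tcp_rot: [2.141, 2.297, 0.003]
force: [-0.4, 0.8, 0.9]
finger_gap: 0.044
gripper_force: 0.0
```

```bash
python3 - <<'E'
from h import *
p=eyes.read_camera("wrist"); cv2.imwrite("pics/w16.png",p["img"])
P,Q=pose(); print(P.round(4),yaw(Q)%360); circles(p,.042,15,28)
E
```

```text
[0.4988 0.0729 0.136 ] 94.10947106545082
c 316.5 204.5 16.6 [0.4977 0.0725 0.042 ]
c 601.5 36.5 27.4 [0.6937 0.2128 0.042 ]
c 177.5 360.5 25.0 [ 0.3728 -0.0959  0.042 ]
c 458.5 362.5 27.4 [ 0.6478 -0.0797  0.042 ]
```

jog_arm(rows=[[0, -0.001, 0.03, 0, 0, 0, 0.52], [0, 0, 0.035, 0, 0, 0, 0.52], [0, 0, 0.02, 0, 0, 0, 0.52], [0, 0, 0.01, 0, 0, 0, 0.52], [0, 0, 0.0055, 0, 0, 0, 0.52], [0, 0, 0, 0, 0, 0, 0.52], [0, 0, 0, 0, 0, 0, 0.2], [0, 0, 0, 0, 0, 0, 0.2], [0, 0, 0, 0, 0, 0, 0.2], [0, 0, 0, 0, 0, 0, 0.2], [0, 0, 0, 0, 0, 0, 0.2]])

```text
time_s: 49.93
eef_pos: [0.4984, 0.0733, 0.0355]
tcp_rot: [2.138, 2.3, 0.004]
force: [-0.3, 1.7, 6.2]
finger_gap: 0.0317
gripper_force: 50.2
```

jog_arm(rows=[[0, 0, -0.02, 0, 0, 0, 0.2], [0, 0, -0.035, 0, 0, 0, 0.2], [0, 0, -0.035, 0, 0, 0, 0.2], [0, 0, -0.01, 0, 0, 0, 0.2], [0.0334, 0.0036, 0, 0, 0, 0, 0.2], [0.0334, 0.0036, 0, 0, 0, 0, 0.2], [0.0334, 0.0036, 0, 0, 0, 0, 0.2], [0.0334, 0.0036, 0, 0, 0, 0, 0.2], [0.0334, 0.0036, 0, 0, 0, 0, 0.2], [0.0334, 0.0036, 0, 0, 0, 0, 0.2], [0.0334, 0.0036, 0, 0, 0, 0, 0.2], [0, 0, 0, 0, 0, 0, 0.2], [0, 0, 0, 0, 0, 0, 0.2]])

```text
time_s: 51.02
eef_pos: [0.5047, 0.3091, 0.1333]
tcp_rot: [-2.135, -2.304, 0.002]
force: [-1.1, -0.4, -0.8]
finger_gap: 0.0319
gripper_force: 49.7
```

```bash
python3 - <<'E'
from h import *
p=eyes.read_camera("wrist"); cv2.imwrite("pics/w17.png",p["img"]); s=r.read_state()
P,Q=pose(); print(P.round(4),yaw(Q)%360,s["finger_gap"],s["gripper_force"]); circles(p,.018,13,30)
E
```

```text
[0.5047 0.3078 0.1334] 94.2721258883918 0.032094539319812744 49.73787009716034
c 283.5 125.5 21.0 [0.4716 0.3695 0.018 ]
c 324.5 262.5 27.1 [0.5157 0.2464 0.018 ]
c 371.5 133.5 17.7 [0.5452 0.3686 0.018 ]
c 195.5 359.5 27.1 [0.388  0.1211 0.018 ]
c 516.5 317.5 19.1 [0.7157 0.1988 0.018 ]
```

jog_arm(rows=[[0, 0, 0.035, 0, 0, 0, 0.2], [0, 0, 0.035, 0, 0, 0, 0.2], [0, 0, 0.025, 0, 0, 0, 0.2], [0, 0, 0.013, 0, 0, 0, 0.2], [0, 0, 0.008, 0, 0, 0, 0.2], [0, 0, 0.004, 0, 0, 0, 0.2], [0, 0, 0, 0, 0, 0, 0.2], [0, 0, 0, 0, 0, 0, 0.52], [0, 0, 0, 0, 0, 0, 0.52], [0, 0, 0, 0, 0, 0, 0.52], [0, 0, -0.01, 0, 0, 0, 0.52], [0, 0, -0.03, 0, 0, 0, 0.52], [0, 0, -0.04, 0, 0, 0, 0.52], [0, 0, -0.04, 0, 0, 0, 0.52], [0, 0, -0.04, 0, 0, 0, 0.52], [0, 0, -0.03, 0, 0, 0, 0.52], [0, 0, 0, 0, 0, 0, 0.52]])

```text
time_s: 52.48
eef_pos: [0.5085, 0.31, 0.2134]
tcp_rot: [2.135, 2.298, 0.024]
force: [1.8, 0.1, 0.6]
finger_gap: 0.0443
gripper_force: 0.0
```

jog_arm(rows=[[0, 0, 0, 0, 0, 6.94, 0.6], [0, 0, 0, 0, 0, 6.94, 0.6], [0, 0, 0, 0, 0, 6.94, 0.6], [0, 0, 0, 0, 0, 6.94, 0.6], [0, 0, 0, 0, 0, 6.94, 0.6], [0, 0, 0, 0, 0, 6.94, 0.6], [0, 0, 0, 0, 0, 6.94, 0.6], [0, 0, 0, 0, 0, 6.94, 0.6], [0, 0, 0, 0, 0, 6.94, 0.6], [0, 0, 0, 0, 0, 6.94, 0.6], [0, 0, 0, 0, 0, 6.94, 0.6], [0, 0, 0, 0, 0, 6.94, 0.6], [0, 0, 0, 0, 0, 6.94, 0.6], [0, 0, 0, 0, 0, 0, 0.6]])

```text
time_s: 53.65
eef_pos: [0.5051, 0.308, 0.2048]
tcp_rot: [-3.14, -0.106, -0.001]
force: [0.0, 0.6, 0.1]
finger_gap: 0.0517
gripper_force: 0.0
```

```bash
python3 - <<'E'
from h import *
p=eyes.read_camera("wrist"); cv2.imwrite("pics/w18.png",p["img"]); s=r.read_state()
P,Q=pose(); print(P.round(4),yaw(Q)%360,s["joint_positions"].round(2)); circles(p,.018,11,26)
print(shift(P,Q,[.420,.1018,.057],yaw(Q)))
E
```

```text
[0.5051 0.308  0.2048] 4.126698551942667 [ 0.53  0.36  1.57 -0.    1.21  2.03]
c 265.5 141.5 16.3 [0.5453 0.3687 0.018 ]
c 263.5 207.5 12.7 [0.4707 0.3696 0.018 ]
c 320.5 179.5 13.0 [0.5077 0.3068 0.018 ]
(array([-99.8, 199.6, 147.7]), array([-0., -0.,  0.]))
```

jog_arm(rows=[[-0.0143, 0.0285, 0, 0, 0, 0, 0.6], [-0.0143, 0.0285, 0, 0, 0, 0, 0.6], [-0.0143, 0.0285, 0, 0, 0, 0, 0.6], [-0.0143, 0.0285, 0, 0, 0, 0, 0.6], [-0.0143, 0.0285, 0, 0, 0, 0, 0.6], [-0.0143, 0.0285, 0, 0, 0, 0, 0.6], [-0.0142, 0.0285, 0, 0, 0, 0, 0.6], [0, 0, 0.035, 0, 0, 0, 0.6], [0, 0, 0.035, 0, 0, 0, 0.6], [0, 0, 0.035, 0, 0, 0, 0.6], [0, 0, 0.025, 0, 0, 0, 0.6], [0, 0, 0.0177, 0, 0, 0, 0.6], [0, 0, 0, 0, 0, 0, 0.6], [0, 0, 0, 0, 0, 0, 0], [0, 0, 0, 0, 0, 0, 0], [0, 0, 0, 0, 0, 0, 0], [0, 0, 0, 0, 0, 0, 0], [0, 0, 0, 0, 0, 0, 0]], squeeze=40)

```text
time_s: 55.2
eef_pos: [0.4207, 0.1018, 0.0581]
tcp_rot: [3.139, 0.111, 0.006]
force: [0.6, -5.4, 6.9]
finger_gap: 0.0152
gripper_force: 42.5
```

jog_arm(rows=[[0, 0.004, 0, 0, 0, 0, 0], [0, 0.008, 0, 0, 0, 0, 0], [0, 0.012, 0, 0, 0, 0, 0], [0, 0.012, 0, 0, 0, 0, 0], [0, 0.012, 0, 0, 0, 0, 0], [0, 0.012, 0, 0, 0, 0, 0], [0, 0.012, 0, 0, 0, 0, 0], [0, 0.012, 0, 0, 0, 0, 0], [0, 0.012, 0, 0, 0, 0, 0], [0, 0.012, 0, 0, 0, 0, 0], [0, 0.012, 0, 0, 0, 0, 0], [0, 0.012, 0, 0, 0, 0, 0], [0, 0.012, 0, 0, 0, 0, 0], [0, 0.012, 0, 0, 0, 0, 0], [0, 0.012, 0, 0, 0, 0, 0], [0, 0.012, 0, 0, 0, 0, 0], [0, 0.012, 0, 0, 0, 0, 0], [0, 0.012, 0, 0, 0, 0, 0], [0, 0.012, 0, 0, 0, 0, 0], [0, 0.006, 0, 0, 0, 0, 0]])

```text
time_s: 56.87
eef_pos: [0.4369, -0.1203, 0.0581]
tcp_rot: [3.139, 0.108, 0.008]
force: [2.9, 2.9, 6.4]
finger_gap: 0.0151
gripper_force: 42.5
```

jog_arm(rows=[[0, 0.002, 0, 0, 0, 0, 0], [0, 0.002, 0, 0, 0, 0, 0], [0, 0.002, 0, 0, 0, 0, 0], [0, 0.002, 0, 0, 0, 0, 0], [0, 0.001, 0, 0, 0, 0, 0], [0, 0.001, 0, 0, 0, 0, 0], [0, 0, 0, 0, 0, 0, 0]])

```text
time_s: 57.45
eef_pos: [0.4375, -0.1278, 0.0582]
tcp_rot: [-3.137, -0.106, -0.008]
force: [2.5, 9.5, 8.3]
finger_gap: 0.0155
gripper_force: 42.6
```

jog_arm(rows=[[0, 0.001, 0, 0, 0, 0, 0], [0, 0.001, 0, 0, 0, 0, 0], [0, 0, 0, 0, 0, 0, 0]])

```text
time_s: 57.7
eef_pos: [0.4374, -0.1279, 0.0581]
tcp_rot: [-3.134, -0.104, -0.007]
force: [4.7, 19.9, 8.8]
finger_gap: 0.0154
gripper_force: 43.0
```

jog_arm(rows=[[0, -0.002, 0, 0, 0, 0, 0], [0, 0, 0, 0, 0, 0, 0.5], [0, 0, 0, 0, 0, 0, 0.5], [0, 0, 0, 0, 0, 0, 0.5], [0, 0, -0.025, 0, 0, 0, 0.5], [0, 0, -0.04, 0, 0, 0, 0.5], [0, 0, -0.04, 0, 0, 0, 0.5], [0, 0, -0.04, 0, 0, 0, 0.5], [0, 0, -0.035, 0, 0, 0, 0.5], [0, 0, -0.035, 0, 0, 0, 0.5], [0, 0, -0.035, 0, 0, 0, 0.5], [0, 0, 0, 0, 0, 0, 0.5], [0, 0, 0, 0, 0, 0, 0.5]])

```text
time_s: 58.78
eef_pos: [0.436, -0.1299, 0.3082]
tcp_rot: [3.138, 0.108, 0.006]
force: [-0.6, 0.2, 0.2]
finger_gap: 0.0427
gripper_force: 0.0
```

```bash
python3 - <<'E'
from h import *
p=eyes.read_camera("wrist"); cv2.imwrite("pics/w19.png",p["img"]); P,Q=pose(); print(P.round(4))
for d in eyes.trace("shuttle_floor",p)[:1]: print(d["conf"],d["position"],onz(p,d["position"],.03))
# lining (dark) centroid inside expected window
c=proj(p,[.5285,-.1215,.028]); print("expected centre",c)
g=cv2.cvtColor(p["img"],cv2.COLOR_BGR2GRAY); n,l,st,ce=cv2.connectedComponentsWithStats((g<60).astype(np.uint8)); i=l[int(c[1]),int(c[0])]; print(st[i],ce[i],onz(p,ce[i],.028))
print("bearings left in shuttle/mat:"); circles(p,.042,11,20)
a=eyes.read_camera("scene"); s=eyes.read_camera("side")
for X in([.5453,.3687,.018],[.4707,.3696,.018],[.5077,.3068,.018]): print(X,proj(a,X).round(),proj(s,X).round())
circles(s,.018,3,9)
E
```

```text
[ 0.4351 -0.1295  0.3064]
0.64 [318.5, 102.4] [ 0.52408304 -0.12346222  0.03      ]
expected centre [317.25309668  98.88038073]
[ 274   59   86   81 6643] [316.81679964  97.85955141] [ 0.52974774 -0.12083477  0.028     ]
bearings left in shuttle/mat:
c 1.5 101.5 17.2 [0.4989 0.2916 0.042 ]
[0.5453, 0.3687, 0.018] [444. 261.] [324. 136.]
[0.4707, 0.3696, 0.018] [443. 241.] [305. 138.]
[0.5077, 0.3068, 0.018] [419. 247.] [317. 147.]
c 375.5 188.5 7.3 [0.6713 0.0516 0.018 ]
```

```bash
python3 - <<'E'
from h import *
a=eyes.read_camera("scene"); g=cv2.cvtColor(a["img"],cv2.COLOR_BGR2GRAY)
w=g[225:280,405:460]; n,l,st,ce=cv2.connectedComponentsWithStats((w>np.median(w)+35).astype(np.uint8))
ok=[(onz(a,ce[i]+[405,225],.018)[:2].round(3),st[i,4]) for i in range(1,n) if st[i,4]>8]; print(ok)
p=eyes.read_camera("wrist"); h=cv2.cvtColor(p["img"],cv2.COLOR_BGR2GRAY)
c=proj(p,[.6475,.003,.08]); print(c)
E
```

```text
[(array([0.437, 0.268]), np.int32(9)), (array([0.419, 0.395]), np.int32(130)), (array([0.613, 0.307]), np.int32(152))]
[206.93429239 -34.71773529]
```

jog_arm(rows=[[0.004, -0.037, 0, 0, 0, 0, 0.5], [0.004, -0.037, 0, 0, 0, 0, 0.5], [0.004, -0.037, 0, 0, 0, 0, 0.5], [0.004, -0.037, 0, 0, 0, 0, 0.5], [0.004, -0.037, 0, 0, 0, 0, 0.5], [0.004, -0.037, 0, 0, 0, 0, 0.5], [0.004, -0.037, 0, 0, 0, 0, 0.5], [0.004, -0.037, 0, 0, 0, 0, 0.5], [0.004, -0.037, 0, 0, 0, 0, 0.5], [0.004, -0.037, 0, 0, 0, 0, 0.5], [0.004, -0.037, 0, 0, 0, 0, 0.5], [0, 0, 0, 0, 0, 0, 0.5], [0, 0, 0, 0, 0, 0, 0.5]])

```text
time_s: 60.17
eef_pos: [0.4507, 0.2811, 0.305]
tcp_rot: [3.138, 0.114, -0.004]
force: [-0.1, -0.5, -0.2]
finger_gap: 0.0426
gripper_force: 0.0
```

```bash
python3 - <<'E'
from h import *
p=eyes.read_camera("wrist"); cv2.imwrite("pics/w20.png",p["img"]); P,Q=pose(); print(P.round(4)); circles(p,.018,8,16)
for X in([.5453,.3687,.018],[.4707,.3696,.018],[.5077,.3068,.018]): print(proj(p,X).round())
c=proj(p,[.6475,.003,.09]).round(); print(c)
E
```

```text
[0.4507 0.2798 0.3054]
c 303.5 124.5 10.9 [0.5067 0.3063 0.018 ]
c 259.5 91.5 11.0 [0.5455 0.3677 0.018 ]
c 257.5 146.5 9.6 [0.4721 0.3692 0.018 ]
[259.  92.]
[257. 147.]
[303. 124.]
[592.  14.]
```

All three bearings are in the grey tray, the shuttle is empty at its right-hand stop, and the knob is off.

```bash
python3 -c "
from h import *
print(order.finish_job())"
```

```text
the job is handed in; nothing more can be done
None
```

The job is handed in: all three bearings on the mat were demagnetised and now lie flat in the grey tray, with the empty shuttle at its right-hand stop and the knob off; the hand-in gave no verdict.

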